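Put away the polishing wheels

ROBOT

A 7-joint arm with a two-finger parallel gripper is mounted at the origin on the work surface. World frame = base frame: x ahead of the robot, y to its left, z up, the work surface at z = 0. Lengths are in mm, angles in rad, forces in N, time in s.
With the tool pointing down it reaches from about 400 to 875 mm from the base axis. Payload 4.4 kg.
Tool frame: the origin (TCP) lies midway between the tips of the shut fingers; the grasp point (between the pads) lies 19 mm behind it; x points along the fingers, y is the direction in which the jaws open and shut, and the axes are right-handed (so a half turn about x gives the same grasp; the last joint's range is limited). The gripper opens to 85 mm and grips with 20 to 120 N. Pads are 22 mm wide; open, the fingers measure 114 mm over their backs; the gripper's body (76 mm by 85 mm) begins 54 mm behind the grasp point. The pads swing forward as they close: fully open they stand 13 mm farther back than shut.
Start: joints at [-1.231, 0.628, 0.038, 1.517, -0.027, 0.996, -0.02], TCP at [256.568, 597.236, 231.313] pointing down, gripper open.
Joint ranges: [-3.06, 3.06], [-0.37, 2.12], [-1.25, 1.32], [0.18, 2.47], [-1.1, 4.24], [0.23, 1.98], [-2.94, 2.94]. Speed limits (rad/s): [2.57, 2.57, 3.14, 3.14, 3.14, 3.14, 3.14].

INTERFACE

Orientations are given as [roll, pitch, yaw] about the fixed x, y, z axes, in that order (R = Rz(yaw) Ry(pitch) Rx(roll)).
In Python, from cell import ctrl gives the robot as it stands.
- The arm moves only by the tool arm_command, never from a script. Its argument "series" is a list of rows, each a list of 7 numbers: the opening, from 0 (shut) to 1 (fully open), then the shift along the world's x, y, z in cm, then the turn, a rotation vector about the world's x, y, z in degrees. In form: [[claw, x, y, z, rx, ry, rz], ...]. A call has 1 to 20 rows; each row shifts and turns the commanded pose from where the row before left it; what a row does not reach is not made up. A row lasts 1/12 s, in which the tool goes at most 41.7 mm and 7.16 degrees, less where a joint would pass 70% of its speed; a pose out of reach is approached as far as the arm can. A call with a gripper value outside its range is refused whole. The fingers move at their own pace and stop on an object; the grip force is fixed at half the most. Time passes only in rows, so rows that do not move let the fingers close. It gives the time, the measured TCP pose, the force and the opening at its end, in the units of the state.
- ctrl.read_state(): the state, without advancing time (a new reading comes with each control period).
- ctrl.get_image(name): name is "side" or "top" or "wrist"; returns the picture (480x640x3 uint8, blue, green, red); there is no depth.
- ctrl.calibration(name): a dict with "fovy" (degrees; the focal length in pixels is half the picture's height over the tangent of half this angle, whatever the lens; pixels are square), "cx", "cy" (the principal point, pixels), "k1" (the pictures are not rectified: a ray, as slopes to the right and down, at radius r is drawn at 1 + k1 r^2 times it, then the intrinsics apply), "cam_to_world" (4x4, takes a point from camera to world coordinates); the wrist camera has in their place "T_tool_cam" (4x4, takes a point from camera to tool coordinates, whose origin is the TCP and whose axes are the tool frame's). Camera axes: x right, y up, looking along -z (the intrinsics and any distortion apply to the point x, -y, -z); pixel columns grow to the right and rows downward; lengths in mm; the calibration is good to about 2 mm. A picture is of the moment at which its call begins: read the wrist's pose just before it. calibration takes no time and is no camera call.
- ctrl.finish_job(): hands the job in, once; it reports no verdict.
Trained networks look in the newest picture that a camera, given by its name, has taken for a name from the list of things; names that differ only in an ending like _2 or _b are one class to them, and where a whole thing is asked for, a point or a joint stands for the part that bears it (a point fixed in the world has none). Each returns a list of dicts, best first, with "conf" (0 to 1); they miss things now and then, are a little off and sometimes report something else, mostly with a low value. They report only what shows in the picture. A call takes as long as a camera call. They do not tell look-alikes from the thing itself.
- ctrl.spot_in(label, camera): "centre" ([x, y, z] in mm, in world coordinates, good to about 4 mm: the middle of the surface that is visible of it).
The state is a dict: "clock": time; "qpos": joint angles; "qd": joint speeds; "tau": joint torques, N m; "eef_pos": TCP position; "tool_rot": TCP orientation; "force": force on the tool from outside, world axes, zero at the start; "torque": the same for the moment, N m; "width": finger opening in mm.
Only numpy, scipy, OpenCV 4.12 (cv2) and the standard library are available. Lean on these libraries where they do the work, as an engineer would, in place of code of your own. Each camera call takes 0.05 s, during which the arm holds its last target.

TASK

Put the polishing wheels away: first move the brush that was left in the wooden case to the aluminium tray, then stack every polishing wheel on the bench neatly centred on the white plate inside the case, in grit order from the bottom up: black, green, blue, yellow, white (skip any that are missing). When all are stacked, gently lower the hinged lid until it is fully closed, without letting it slam. Do not disturb the other things on the bench.

Things in the scene. Friction and masses are not known exactly. Their poses are not given: they have to be found in the camera images.
- case: Open square storage case of pale wood, fixed to the bench, outer 210 x 210 x 40 mm high, walls and floor 5 mm. Origin: centre of its underside; z up. Its lid is hinged along its +x rim.
- case_plate (a point): Centre of the upper face of the round white plate (180 mm across, 6 mm thick) fixed to the middle of the case's floor; 11 mm above the bench. Axes as those of the case.
- case_lid (a joint): Angle of the case's lid, rad: 0 closed flat on the rim, 1.57 upright, up to 2.2 leaning back. Stiff hinge: the lid stays where it is left and must be pushed all the way (about 3 N). The lid is a brown wooden box lid 210 x 210 mm and 55 mm deep (5 mm walls, 6 mm top), so that the closed case is 95 mm high.
- case_lid_hinge (a point): Point on the hinge axis, middle of the case's +x rim, at the lid's open lower edge (40 mm above the bench). The axis runs along the case's y.
- case_lid_handle (a point): Grip point of the brass knob on the lid's outer face, 180 mm from the hinge axis, mid width, 35 mm off the face (90 mm above the lid's lower edge).
- tray: Shallow aluminium tool tray, fixed, outer 160 (x) x 100 (y) x 25 mm high, walls and floor 4 mm. Origin: centre of its underside.
- brush: Wooden bench brush 120 mm long (x), 22 mm wide (y), handle 16 mm thick, with an upturned brass bristle pad 50 mm long and 7 mm high on the +x half. Origin: centre of its underside. It starts lying on the plate in the case.
- wheel_black: Black polishing wheel: flat disc 66 mm in diameter, 14 mm thick, steel-coloured hub mark, 60 g. Origin: centre of its underside. May be absent.
- wheel_green: Green polishing wheel: flat disc 66 mm in diameter, 14 mm thick, steel-coloured hub mark, 60 g. Origin: centre of its underside. May be absent.
- wheel_blue: Blue polishing wheel: flat disc 66 mm in diameter, 14 mm thick, steel-coloured hub mark, 60 g. Origin: centre of its underside. May be absent.
- wheel_yellow: Yellow polishing wheel: flat disc 66 mm in diameter, 14 mm thick, steel-coloured hub mark, 60 g. Origin: centre of its underside. May be absent.
- wheel_white: White polishing wheel: flat disc 66 mm in diameter, 14 mm thick, steel-coloured hub mark, 60 g. Origin: centre of its underside. May be absent.
- ring_box: Bystander: small red ring box, 55 x 55 x 40 mm. Origin: centre of its underside.
- jar: Bystander: glass jar, 80 mm across, 110 mm high. Origin: centre of its underside.
- can: Bystander: yellow gas can, 56 mm across, 160 mm high. Origin: centre of its underside.
- bowl: Bystander: white bowl with coloured stones, 100 mm across, 35 mm high. Origin: centre of its underside.
- brick: Bystander: white soldering block, 100 x 70 x 18 mm. Origin: centre of its underside, long along x.
- tape: Bystander: roll of green tape, 90 mm across, 45 mm high. Origin: centre of its underside.
- pliers: Bystander: pliers with blue grips, 140 mm long. Origin: centre of its underside, long along x.
Mind the look-alikes: they are no part of the job. Of the things like the wheel_white, leave any that is red; of the rest the smaller one is meant.

How it is judged:
By the outcome, as a careful person would: the job done as asked, in the order asked, and still so for the second after the job is handed in, with the robot touching nothing.
Of wheel_black, wheel_green, wheel_blue, wheel_yellow, wheel_white only 3 to 5 are there at a start; the rules pass over those that are not, and their reading is None.
At some moment in a run one of brush may be knocked a few centimetres aside while the robot is not near it.
Once in a run the grip may slacken for a moment while it holds something.
It also fails if it takes over 210 s, if anything falls off the work surface, if the arm or the gripper's body presses on something with over 40 N, if the wrist force passes 120 N, or if a joint passes its speed limit or range.

## Working session

There is one attempt and no reset: what is moved stays moved. The work goes in short steps, Python scripts to look and compute and a tool call to move; the robot and the scene stay as the last step left them, time stands still between calls to the robot, and variables do not carry over. Pictures are saved under pics/ and viewed, and the job is handed in when it is done.

Besides the shell and the picture viewer there is one more tool, called after "Emit:" by a JSON object that holds its "name" and its "arguments", one argument or row to a line. arm_command: Moves the arm, as the interface text tells. Its arguments: {"type":"object","properties":{"series":{"type":"array"}},"required":["series"]}

```bash
ls; mkdir -p pics
cat > h.py <<'E'
from cell import ctrl
import numpy as np, cv2
def snap(n,f):
    im=ctrl.get_image(n); cv2.imwrite('pics/'+f+'.png',im); return im
def K(c):
    f=240/np.tan(np.radians(c['fovy'])/2); return f
def T(n,st=None):
    c=ctrl.calibration(n)
    if n!='wrist': return np.array(c['cam_to_world']),c
    st=st or ctrl.read_state()
    from scipy.spatial.transform import Rotation as R
    M=np.eye(4); M[:3,:3]=R.from_euler('xyz',st['tool_rot']).as_matrix(); M[:3,3]=st['eef_pos']
    return M@np.array(c['T_tool_cam']),c
def pix2w(n,uv,z,st=None):
    M,c=T(n,st); f=K(c)
    Km=np.array([[f,0,c['cx']],[0,f,c['cy']],[0,0,1.]])
    p=cv2.undistortPoints(np.array([[uv]],float),Km,np.array([c['k1'],0,0,0.]))[0,0]
    d=M[:3,:3]@np.array([p[0],-p[1],-1]); o=M[:3,3]
    return o+d*(z-o[2])/d[2]
def w2pix(n,P,st=None):
    M,c=T(n,st); f=K(c)
    q=np.linalg.inv(M)@np.append(np.array(P,float),1)
    x,y=q[0]/-q[2],-q[1]/-q[2]; s=1+c['k1']*(x*x+y*y)
    return np.array([c['cx']+f*x*s,c['cy']+f*y*s])
E
python3 - <<'E'
from h import *
s=ctrl.read_state(); print(s)
snap('top','top0'); snap('side','side0')
for n in('top','side','wrist'): print(n,ctrl.calibration(n))
for l in ['case','case_plate','case_lid','case_lid_handle','tray','brush','wheel_black','wheel_green','wheel_blue','wheel_yellow','wheel_white','ring_box','jar','can','bowl','brick','tape','pliers']:
    try: r=ctrl.spot_in(l,'top')
    except Exception as e: r=e; print(l,r); continue
    print(l,[(np.round(d['centre']).tolist(),round(d['conf'],2)) for d in r])
E
```

```text
pics
{'clock': 0.0, 'qpos': array([-1.23082065,  0.62936224,  0.03843879,  1.518415  , -0.02699091,
        0.9963101 , -0.02002782]), 'qd': array([ 0.0012633 ,  0.0003031 , -0.00097627, -0.00114401, -0.00060125,
        0.00065152, -0.00110798]), 'tau': array([ 2.56464682e-04, -5.63411021e+01,  1.22650176e+00, -1.93443596e+01,
        1.09509390e-02,  1.05923385e-02, -3.78872059e-06]), 'eef_pos': array([256.29153284, 596.6242356 , 230.36358183]), 'tool_rot': array([-1.55365052,  1.56881963, -1.95944757]), 'force': array([-0.62346802, -0.60610421, -0.79129054]), 'torque': array([-0.04184238, -0.07267821, -0.03117961]), 'width': 85.37071788314051}
top {'fovy': 53.67403920756162, 'cx': 319.8695829734801, 'cy': 235.49404705162314, 'k1': -0.01743711777446576, 'cam_to_world': array([[ 2.08424964e-02,  9.87137770e-01, -1.58507455e-01,
         3.96486278e+02],
       [-9.99103280e-01,  2.64090900e-02,  3.30937351e-02,
        -9.75683213e+00],
       [ 3.68541135e-02,  1.57675563e-01,  9.86803015e-01,
         1.19940780e+03],
       [ 0.00000000e+00,  0.00000000e+00,  0.00000000e+00,
    
[... 1283 characters left out ...]
_green [([443.0, 141.0, 27.0], 0.48)]
wheel_blue [([521.0, -210.0, 16.0], 0.94)]
wheel_yellow [([428.0, -96.0, 10.0], 0.83)]
wheel_white [([629.0, -370.0, 20.0], 0.67), ([587.0, -107.0, 18.0], 0.63), ([737.0, -327.0, 18.0], 0.62)]
ring_box [([487.0, 202.0, 31.0], 0.69), ([396.0, -212.0, 41.0], 0.62), ([540.0, 255.0, 249.0], 0.33)]
jar [([700.0, 297.0, 107.0], 0.73), ([428.0, -99.0, 12.0], 0.54), ([491.0, 199.0, 31.0], 0.52), ([758.0, 143.0, 11.0], 0.4)]
can [([525.0, -467.0, 142.0], 0.66)]
bowl [([729.0, -91.0, 24.0], 0.58)]
brick [([391.0, 366.0, 20.0], 0.71), ([430.0, -97.0, 10.0], 0.25)]
tape [([644.0, 428.0, 44.0], 0.83), ([521.0, -211.0, 14.0], 0.4)]
pliers [([756.0, 143.0, 7.0], 0.75)]
```

View pics/top0.png

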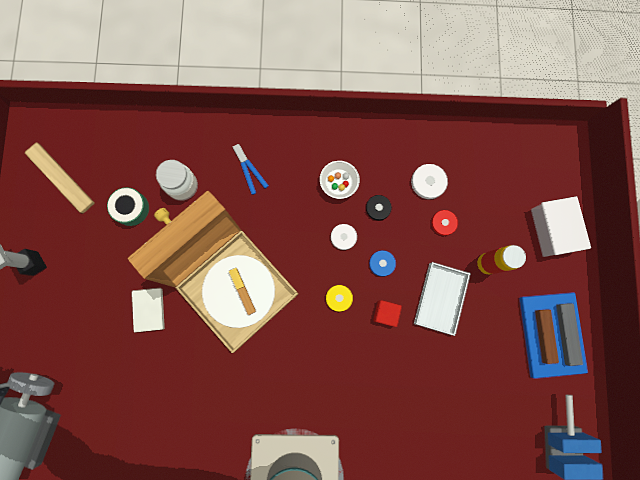

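View pics/side0.png

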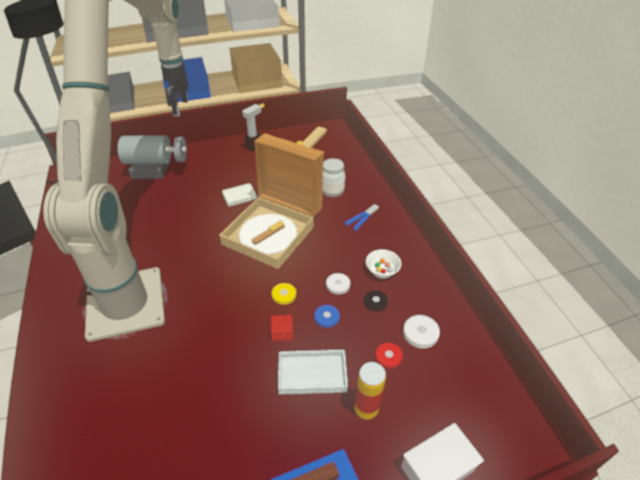

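The top view shows three look-alikes for wheel_white: a small white wheel at (343,236), a larger white one at (429,181) and a red one at (445,222). I choose the small white one. There are also black (379,207), blue (383,263) and yellow (339,298) wheels. No green wheel is visible, because the green hit lands on the brush. I'll measure next.

Run:
```python
from h import *
im=cv2.imread('pics/top0.png'); si=cv2.imread('pics/side0.png')
a=cv2.resize(im[185:365,120:310],None,fx=4,fy=4,interpolation=cv2.INTER_CUBIC)[:,:780]; cv2.imwrite('pics/c1.png',cv2.resize(a,(633,600)))
b=cv2.resize(im[150:345,310:480],None,fx=3,fy=3,interpolation=cv2.INTER_CUBIC); cv2.imwrite('pics/c2.png',b)
c=cv2.resize(si[120:280,210:350],None,fx=3.7,fy=3.7,interpolation=cv2.INTER_CUBIC); cv2.imwrite('pics/c3.png',c)
# rim corners
C=[pix2w('top',p,40) for p in [(241,232),(298,293),(233,352)]]
for q in C: print(np.round(q))
# side lens sees?
hsv=cv2.cvtColor(im,cv2.COLOR_BGR2HSV)
def ell(mask,u,v,r=25):
    m=np.zeros(mask.shape,np.uint8); cv2.circle(m,(u,v),r,255,-1); m&=mask
    n,l,s,ce=cv2.connectedComponentsWithStats(m); i=1+np.argmax(s[1:,4]); cs,_=cv2.findContours((l==i).astype(np.uint8),cv2.RETR_EXTERNAL,cv2.CHAIN_APPROX_NONE)
    cc=max(cs,key=len); e=cv2.fitEllipse(cv2.convexHull(cc)); return e
H,S,V=cv2.split(hsv)
bench=((H<8)|(H>172))&(S>120)&(V<140)
mk=(~bench).astype(np.uint8)*255
for n,u,v in [('white',343,236),('bigwhite',429,181),('black',379,207),('blue',383,263),('yellow',339,298),('plate',238,291)]:
    m=mk if n!='plate' else ((S<60)&(V>170)).astype(np.uint8)*255
    e=ell(m,u,v,25 if n!='plate' else 45); print(n,e,np.round(pix2w('top',e[0],11 if n=='plate' else 10),1))
```

```text
[586. 146.  40.]
[440.   1.  40.]
[297. 152.  40.]
white ((343.3843994140625, 236.45323181152344), (26.020872116088867, 27.068458557128906), 84.62312316894531) [ 586.7 -109.6   10. ]
bigwhite ((429.1378173828125, 181.0443572998047), (35.51509475708008, 36.79722213745117), 79.08229064941406) [ 739.3 -332.4   10. ]
black ((378.28558349609375, 207.19480895996094), (24.842344284057617, 24.972625732421875), 150.48426818847656) [ 665.4 -198.8   10. ]
blue ((382.1490478515625, 263.017578125), (26.193458557128906, 27.20530891418457), 77.3741455078125) [ 521.2 -208.8   10. ]
yellow ((338.7831726074219, 298.14044189453125), (27.480344772338867, 28.525785446166992), 93.03073120117188) [ 430.7 -100.1   10. ]
plate ((237.96827697753906, 290.996826171875), (71.94514465332031, 73.6376724243164), 51.9665412902832) [442.7 150.5  11. ]
```

View pics/c1.png

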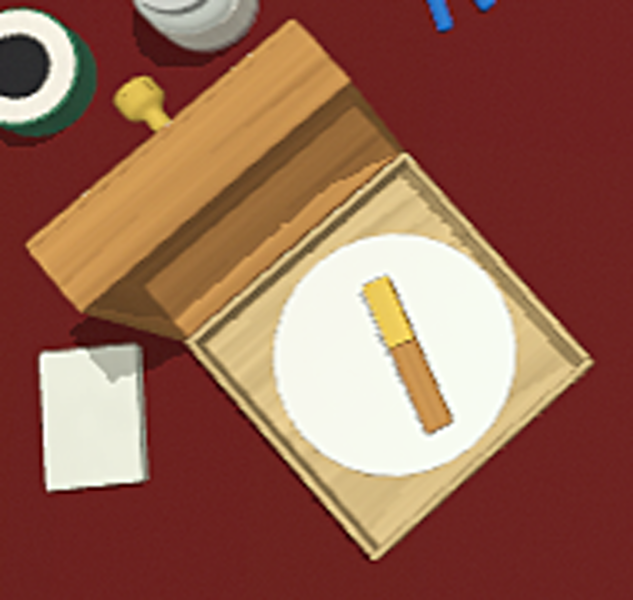

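View pics/c2.png

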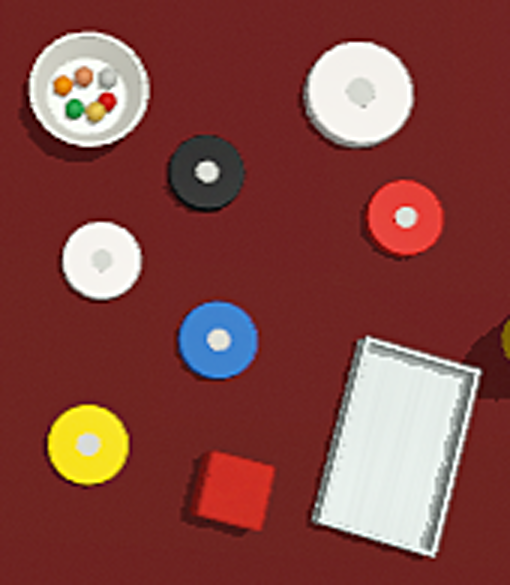

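View pics/c3.png

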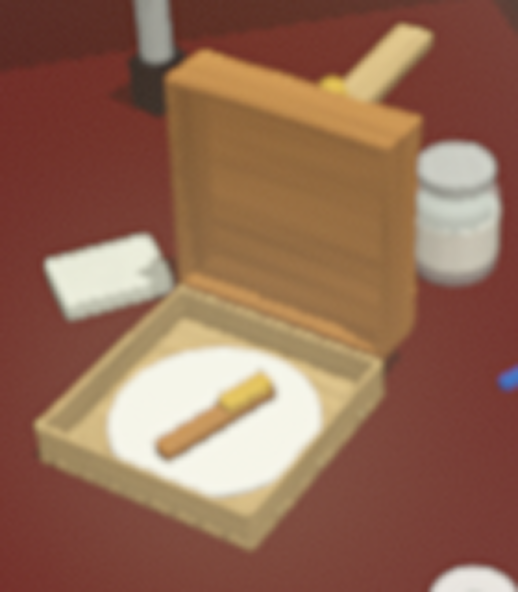

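Run:
```python
from h import *
from scipy.spatial.transform import Rotation as R
s=ctrl.read_state(); M=R.from_euler('xyz',s['tool_rot']).as_matrix(); print(np.round(M,3))
f=lambda c:np.array(c)/3.333+np.array([120,185])
print('brush',pix2w('top',f((437,425)),27)[:2],pix2w('top',f((378,283)),32)[:2])
print('tray',[np.round(pix2w('top',p,25)[:2]) for p in [(432,262.7),(470,273.7),(455,335),(414.7,323.7)]])
# side check
si=cv2.imread('pics/side0.png'); 
for n,p,z in [('y',(284,293),10),('w',(338,283.5),10),('bl',(376,300),10),('blue',(327,315.5),10),('plate',(268,235),11)]: print(n,np.round(pix2w('side',p,z)[:2]))
# lid knob
x=np.array([.707,.707,0]);hz=np.array([442+74.2,150+74.2,40])
for th in np.arange(1.4,2.21,.1):
    k=hz+x*(-180*np.cos(th)+90*np.sin(th))+np.array([0,0,1])*(180*np.sin(th)+90*np.cos(th))
    y=np.array([-.707,.707,0])
    e=hz+x*(-210*np.cos(th))+np.array([0,0,1])*(210*np.sin(th))
    print(round(th,2),np.round(k),np.round(w2pix('top',k)),np.round(w2pix('side',k)),[np.round(w2pix(c,e+y*g)).tolist() for c in('top','side') for g in(-105,105)])
```

```text
[[-0.     0.395  0.919]
 [ 0.     0.919 -0.395]
 [-1.     0.    -0.   ]]
brush [390.81330147 114.13542526] [492.9499345  161.24932588]
tray [array([ 524., -332.]), array([ 498., -428.]), array([ 346., -387.]), array([ 372., -287.])]
y [ 432. -101.]
w [ 586. -113.]
bl [ 666. -200.]
blue [ 522. -209.]
plate [442. 139.]
1.4 [557. 265. 233.] [170. 229.] [291. 147.] [[238.0, 226.0], [159.0, 298.0], [306.0, 168.0], [244.0, 149.0]]
1.5 [571. 279. 226.] [165. 223.] [294. 146.] [[231.0, 218.0], [152.0, 290.0], [310.0, 164.0], [248.0, 145.0]]
1.6 [584. 292. 217.] [160. 217.] [297. 145.] [[224.0, 211.0], [145.0, 282.0], [313.0, 160.0], [252.0, 142.0]]
1.7 [596. 304. 207.] [156. 213.] [300. 146.] [[217.0, 204.0], [138.0, 275.0], [317.0, 157.0], [256.0, 139.0]]
1.8 [607. 315. 195.] [153. 208.] [302. 146.] [[211.0, 197.0], [132.0, 267.0], [320.0, 155.0], [260.0, 137.0]]
1.9 [618. 326. 181.] [151. 205.] [305. 148.] [[205.0, 191.0], [126.0, 260.0], [323.0, 153.0], [263.0, 135.0]]
2.0 [627. 335. 166.] [149. 202.] [307. 150.] [[199.0, 185.0], [121.0, 254.0], [326.0, 152.0], [267.0, 135.0]]
2.1 [635. 343. 150.] [148. 200.] [309. 152.] [[194.0, 180.0], [117.0, 248.0], [329.0, 152.0], [270.0, 134.0]]
2.2 [643. 351. 133.] [147. 199.] [310. 155.] [[190.0, 176.0], [114.0, 242.0], [331.0, 152.0], [273.0, 135.0]]
```

Emit:
{"name": "arm_command", "arguments": {
  "series": [
    [1,0,0,3,0,0,0],
    [1,0,0,3,0,0,0],
    [1,0,0,2,0,0,0],
    [1,1.15,-3.1,0,0,0,3.2],
    [1,1.15,-3.1,0,0,0,3.2],
    [1,1.15,-3.1,0,0,0,3.2],
    [1,1.15,-3.1,0,0,0,3.2],
    [1,1.15,-3.1,0,0,0,3.2],
    [1,1.15,-3.1,0,0,0,3.2],
    [1,1.15,-3.1,0,0,0,3.2],
    [1,1.15,-3.1,0,0,0,3.2],
    [1,1.15,-3.1,0,0,0,3.2],
    [1,1.15,-3.1,0,0,0,3.2],
    [1,1.15,-3.1,0,0,0,3.2],
    [1,1.15,-3.1,0,0,0,3.2],
    [1,1.15,-3.1,0,0,0,3.2],
    [1,1.15,-3.1,0,0,0,3.2],
    [1,1.15,-3.1,0,0,0,3.2]
  ]
}}

```text
clock: 2.5
eef_pos: [429.4, 130.6, 311.6]
tool_rot: [-0.054, 1.57, 0.381]
force: [0.6, 0.1, 0.4]
width: 85.1
```

Emit:
{"name": "arm_command", "arguments": {
  "series": [
    [1,0,0,0,0,0,0],
    [1,0,0,0,0,0,0]
  ]
}}

```text
clock: 2.67
eef_pos: [429.7, 130.3, 311.5]
tool_rot: [-0.727, 1.57, -0.3]
force: [-0.3, 0.3, -0.1]
width: 85.2
```

Run:
```python
from h import *
s=ctrl.read_state(); print(s['eef_pos'],s['tool_rot'],s['qpos'],s['force'])
snap('wrist','w1'); print(ctrl.spot_in('brush','wrist'))
for P in [(442,150,11),(442,138,27),(428,132,27)]: print(w2pix('wrist',P,s))
```

```text
[429.69529067 130.30093609 311.52644566] [-0.7265224   1.57024509 -0.29988956] [-3.59727002e-01  2.41752125e-01  3.16966408e-03  1.93496383e+00
 -5.13997400e-04  9.64441289e-01  1.64107231e+00] [-0.33204556  0.3292509  -0.10501469]
[{'centre': [439.3, 140.9, 24.8], 'conf': 0.76}, {'centre': [396.3, -206.9, 40.3], 'conf': 0.46}]
[332.32185083 207.0401102 ]
[324.29321125 205.9737054 ]
[324.56881955 194.35963308]
```

View pics/w1.png

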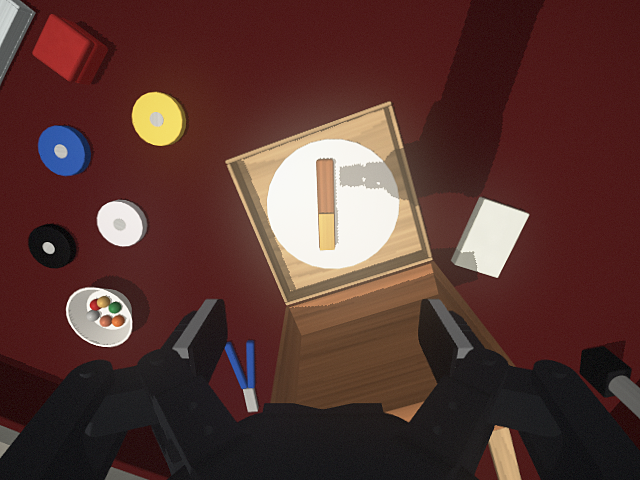

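```bash
cat >> h.py <<'E'
def blob(im,mask,uv,r,z,n,st=None):
    m=np.zeros(mask.shape,np.uint8); cv2.circle(m,tuple(int(a) for a in uv),r,255,-1); m&=mask.astype(np.uint8)*255
    k,l,s,c=cv2.connectedComponentsWithStats(m); i=1+np.argmax(s[1:,4])
    cs,_=cv2.findContours((l==i).astype(np.uint8),cv2.RETR_EXTERNAL,cv2.CHAIN_APPROX_NONE)
    cc=max(cs,key=len)[:,0,:].astype(float)
    P=np.array([pix2w(n,p,z,st)[:2] for p in cc])
    return P
def circ(P):
    h=cv2.convexHull(P.astype(np.float32))[:,0]; A=np.c_[2*h,np.ones(len(h))]; x=np.linalg.lstsq(A,(h**2).sum(1),rcond=None)[0]
    return x[0],x[1],np.sqrt(x[2]+x[0]**2+x[1]**2)
E
python3 - <<'E'
from h import *
s=ctrl.read_state(); im=cv2.imread('pics/w1.png'); H,S,V=cv2.split(cv2.cvtColor(im,cv2.COLOR_BGR2HSV))
P=blob(im,(S>110),(326,204),52,27,'wrist',s); r=cv2.minAreaRect(P.astype(np.float32)); print(r)
P=blob(im,(S<70)&(V>150),(333,204),68,11,'wrist',s); print(circ(P))
bench=((H<10)|(H>170))&(S>120)&(V<150)
for n,p,z,m in [('y',(159,119),14,(H>20)&(H<35)&(S>80)),('b',(64,150),14,(H>95)&(H<125)&(S>80)),('w',(121,223),14,(S<90)&(V>130))]:
    print(n,circ(blob(im,m,p,35,z,'wrist',s)))
E
```

```text
((418.017822265625, 130.22299194335938), (66.58697509765625, 20.000015258789062), 25.2187442779541)
(np.float64(440.6930266692126), np.float64(153.48945044397072), np.float64(89.5719342041752))
y (np.float64(428.4662482751954), np.float64(-94.64992354939), np.float64(33.395251285563276))
b (np.float64(517.1976541396735), np.float64(-200.72714833034587), np.float64(34.53500771114857))
w (np.float64(584.5661646106192), np.float64(-105.5937576640988), np.float64(32.51282702596255))
```

Emit:
{"name": "arm_command", "arguments": {
  "series": [
    [1,0,0.4,-3.2,0,0,0],
    [1,0,0,-3.2,0,0,0],
    [1,0,0,-3.2,0,0,0],
    [1,0,0,-3.2,0,0,0],
    [1,0,0,-3.2,0,0,0],
    [1,0,0,-3.2,0,0,0],
    [1,0,0,-3.2,0,0,0],
    [0.7,0,0,-3.2,0,0,0],
    [0.5,0,0,-2,0,0,0],
    [0.5,0,0,-1,0,0,0],
    [0.5,0,0,-0.7,0,0,0],
    [0.5,0,0,0,0,0,0],
    [0.5,0,0,0,0,0,0]
  ]
}}

```text
clock: 3.85
eef_pos: [429.0, 136.9, 23.4]
tool_rot: [3.122, 1.567, -2.728]
force: [-0.5, 0.4, 0.3]
width: 42.7
```

Run:
```python
from h import *
snap('wrist','w2')
```

```text
(no output)
```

View pics/w2.png

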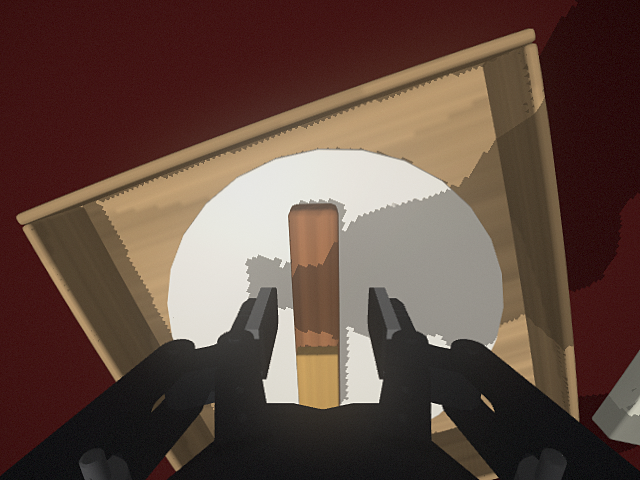

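The open jaws straddle the handle (columns 290–340, fingertips at row 290). I'll lower and close.

Emit:
{"name": "arm_command", "arguments": {
  "series": [
    [0.5,0,0,-0.5,0,0,0],
    [0.5,0,0,-0.4,0,0,0],
    [0.5,0,0,0,0,0,0],
    [0,0,0,0,0,0,0],
    [0,0,0,0,0,0,0],
    [0,0,0,0,0,0,0],
    [0,0,0,0,0,0,0],
    [0,0,0,0,0,0,0],
    [0,0,0,0,0,0,0]
  ]
}}

```text
clock: 4.65
eef_pos: [429.7, 136.0, 15.5]
tool_rot: [-2.508, 1.568, -2.076]
force: [-1.4, 0.2, 5.6]
width: 20.0
```

Emit:
{"name": "arm_command", "arguments": {
  "series": [
    [0,0,0,3,0,0,0],
    [0,0,0,3.5,0,0,0],
    [0,0,0,3.5,0,0,0],
    [0,0,-1.5,3.5,0,0,-1.3],
    [0,0,-3,0,0,0,-2.6],
    [0,0,-3,0,0,0,-2.6],
    [0,0,-3,0,0,0,-2.6],
    [0,0,-3,0,0,0,-2.6],
    [0,0,-3,0,0,0,-2.6],
    [0,0,-3,0,0,0,-2.6],
    [0,0,-3,0,0,0,-2.6],
    [0,-0.2,-3,0,0,0,-2.6]
  ]
}}

```text
clock: 5.65
eef_pos: [427.5, -120.4, 150.1]
tool_rot: [-2.811, 1.568, -2.767]
force: [0.1, 0.0, -0.4]
width: 20.4
```

Emit:
{"name": "arm_command", "arguments": {
  "series": [
    [0,0,-3,0,0,0,-2.6],
    [0,0,-3,0,0,0,-2.6],
    [0,0,-3,0,0,0,-2.6],
    [0,0,-3,0,0,0,-2.6],
    [0,0,-3,0,0,0,-2.6],
    [0,-0.2,-3,0,0,0,-2.6],
    [0,-0.1,-3,0,0,0,-2.6],
    [0,-0.1,-2.5,0,0,0,-1.2],
    [0,0,0,0,0,0,0],
    [0,0,0,0,0,0,0]
  ]
}}

```text
clock: 6.48
eef_pos: [422.8, -355.4, 149.6]
tool_rot: [-2.864, 1.567, 3.124]
force: [0.2, 0.8, 0.1]
width: 19.8
```

Run:
```python
from h import *
s=ctrl.read_state(); print(s['eef_pos'],s['width'])
a=snap('wrist','w3');b=snap('top','t3'); print(ctrl.spot_in('brush','top'),ctrl.spot_in('tray','wrist'))
cv2.imwrite('pics/w3c.png',np.hstack([a[::1,:],]))
cv2.imwrite('pics/t3c.png',cv2.resize(b[200:360,340:540],None,fx=3.5,fy=3.5))
```

```text
[ 422.77671072 -355.35843969  149.60514388] 19.829749393723507
[{'centre': [451.3, -357.6, 160.7], 'conf': 0.86}] [{'centre': [403.9, -342.5, 3.6], 'conf': 0.69}]
```

View pics/w3.png

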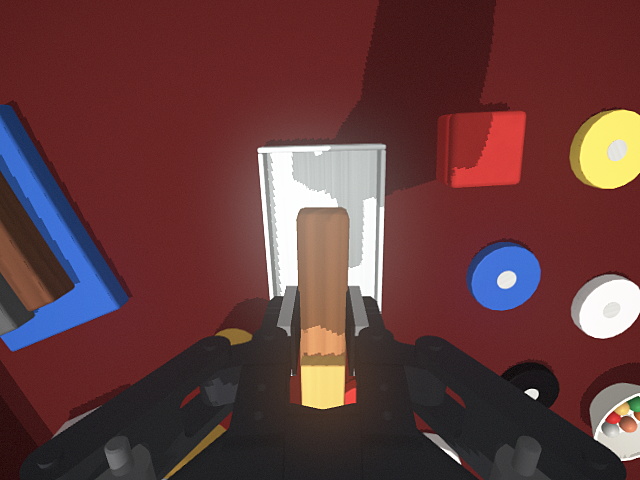

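View pics/t3c.png

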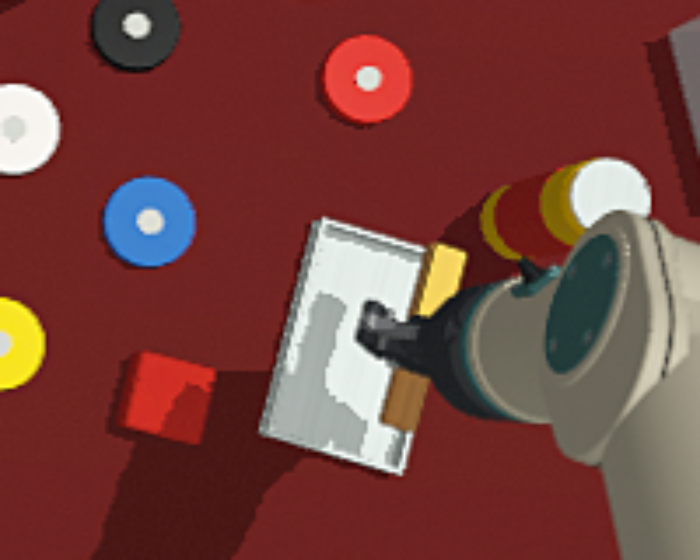

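The brush is parallel to the tray and centred over it (brush column 323, tray mid-column 322). Lowering now.

Emit:
{"name": "arm_command", "arguments": {
  "series": [
    [0,0,0,-3,0,0,0],
    [0,0,0,-3,0,0,0],
    [0,0,0,-3,0,0,0],
    [0,0,0,-2.5,0,0,0],
    [0,0,0,-1.3,0,0,0],
    [0,0,0,-0.8,0,0,0],
    [0,0,0,-0.4,0,0,0],
    [0,0,0,0,0,0,0],
    [0,0,0,0,0,0,0]
  ]
}}

```text
clock: 7.43
eef_pos: [424.2, -354.3, 10.5]
tool_rot: [-2.465, 1.568, -2.757]
force: [-0.0, -0.5, -0.1]
width: 20.2
```

Emit:
{"name": "arm_command", "arguments": {
  "series": [
    [0,0,0,-0.15,0,0,0],
    [0,0,0,0,0,0,0],
    [0.45,0,0,0,0,0,0],
    [0.45,0,0,0,0,0,0],
    [0.45,0,0,0,0,0,0],
    [0.45,0,0,1,0,0,0],
    [0.45,0,0,3,0,0,0],
    [0.6,0,0,3,0,0,0],
    [1,0,0,3.5,0,0,0],
    [1,0,0,3.5,0,0,0],
    [1,0,0,3.5,0,0,0],
    [1,2,1.3,0,0,0,0],
    [1,2,1.3,0,0,0,0],
    [1,2,1.3,0,0,0,0],
    [1,2,1.3,0,0,0,0],
    [1,2,1.3,0,0,0,0],
    [1,2,1.3,0,0,0,0],
    [1,2,1.3,0,0,0,0]
  ]
}}

```text
clock: 8.93
eef_pos: [564.2, -262.5, 184.1]
tool_rot: [-2.707, 1.567, -2.999]
force: [0.1, -0.1, -1.0]
width: 85.6
```

Emit:
{"name": "arm_command", "arguments": {
  "series": [
    [1,2,1.3,0,0,0,0],
    [1,2,1.3,0,0,0,0],
    [1,2,1.3,0,0,0,0],
    [1,2,1.3,0,0,0,0],
    [1,2,1.3,0,0,0,0],
    [1,0,0,0,0,0,0],
    [1,0,0,0,0,0,0]
  ]
}}

```text
clock: 9.52
eef_pos: [664.1, -196.4, 183.6]
tool_rot: [-3.037, 1.567, 2.956]
force: [-0.4, -0.6, -0.6]
width: 85.0
```

Run:
```python
from h import *
s=ctrl.read_state(); print(s['eef_pos'],s['width'])
a=snap('wrist','w4');b=snap('top','t4')
cv2.imwrite('pics/t4c.png',cv2.resize(b[160:360,300:520],None,fx=3,fy=3))
print(ctrl.spot_in('wheel_black','wrist'), w2pix('wrist',(665,-199,14),s))
```

```text
[ 664.06719003 -196.43640097  183.55162544] 85.04685953369707
[{'centre': [664.3, -196.2, 15.7], 'conf': 0.61}] [321.31763147 218.70211185]
```

View pics/w4.png

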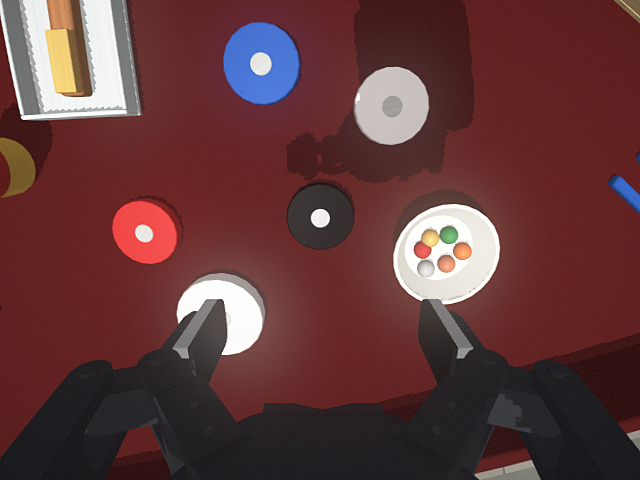

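View pics/t4c.png

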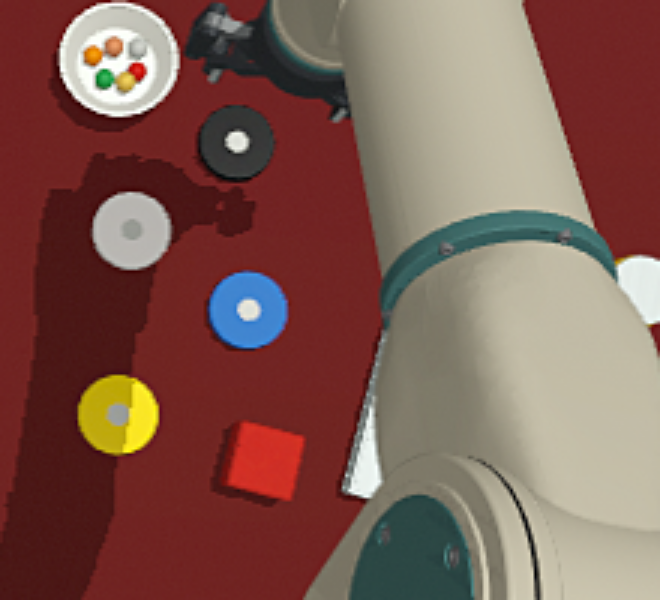

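Run:
```python
from h import *
s=ctrl.read_state(); im=cv2.imread('pics/w4.png'); H,S,V=cv2.split(cv2.cvtColor(im,cv2.COLOR_BGR2HSV))
m=(S<70)&(V<100)|((S<60)&(V>150))
print('black',circ(blob(im,m,(320,216),38,14,'wrist',s)), np.round(pix2w('wrist',(320.5,218),14,s),1))
print('blue',circ(blob(im,(H>95)&(H<125)&(S>80),(261,64),45,14,'wrist',s)))
print('white',circ(blob(im,(S<60)&(V>110),(392,106),45,14,'wrist',s)))
print(s['eef_pos'])
```

```text
black (np.float64(660.8272083650256), np.float64(-203.4260461653953), np.float64(32.163863001954226)) [ 662.  -203.2   14. ]
blue (np.float64(518.0289401514129), np.float64(-212.27777462855965), np.float64(32.69173025619469))
white (np.float64(583.1348868214249), np.float64(-114.50784767415917), np.float64(32.69252534195236))
[ 662.26327141 -199.77188339  183.39422334]
```

```bash
cat >> h.py <<'E'
def avg(n=8):
    from scipy.spatial.transform import Rotation as R
    L=[]
    for i in range(n):
        ctrl.get_image('wrist'); L.append(ctrl.read_state())
    s=dict(L[-1]); e=np.array([l['eef_pos'] for l in L]); s['eef_pos']=e.mean(0)
    s['tool_rot']=R.from_euler('xyz',[l['tool_rot'] for l in L]).mean().as_euler('xyz')
    s['sd']=e.std(0); return s
def yawy(s):
    from scipy.spatial.transform import Rotation as R
    M=R.from_euler('xyz',s['tool_rot']).as_matrix(); return np.degrees(np.arctan2(M[1,1],M[0,1])),M[:,0]
E
python3 - <<'E'
from h import *
s=avg(); print(s['eef_pos'],s['sd'],yawy(s))
im=cv2.imread('pics/w4.png'); H,S,V=cv2.split(cv2.cvtColor(im,cv2.COLOR_BGR2HSV))
m=(S<70)&(V<100)|((S<60)&(V>150))
print('black',circ(blob(im,m,(320,216),38,14,'wrist',s)), np.round(pix2w('wrist',(320.5,218),14,s),1))
print('blue',circ(blob(im,(H>95)&(H<125)&(S>80),(261,64),45,14,'wrist',s)))
print('white',circ(blob(im,(S<60)&(V>110),(392,106),45,14,'wrist',s)))
E
```

```text
[ 662.8265943  -199.27934199  183.36566544] [0.33257164 0.45630268 0.06338959] (np.float64(73.18681554018183), array([-4.1311939e-03, -8.0780492e-04, -9.9999114e-01]))
black (np.float64(661.533243420109), np.float64(-202.82620823937407), np.float64(32.16897204596777)) [ 662.7 -202.6   14. ]
blue (np.float64(518.7667275248259), np.float64(-211.69903999577957), np.float64(32.67064675464113))
white (np.float64(583.8140804686954), np.float64(-113.94189659729295), np.float64(32.6923718204857))
```

Run:
```python
from h import *
s=avg(6); im=snap('wrist','w5'); H,S,V=cv2.split(cv2.cvtColor(im,cv2.COLOR_BGR2HSV)); print(s['eef_pos'])
m=(S<70)&(V<100)|((S<60)&(V>150))
print('black',circ(blob(im,m,(320,216),38,14,'wrist',s)))
print('blue',circ(blob(im,(H>95)&(H<125)&(S>80),(261,64),45,14,'wrist',s)))
print('white',circ(blob(im,(S<60)&(V>110),(392,106),45,14,'wrist',s)))
t=cv2.imread('pics/t4.png');H,S,V=cv2.split(cv2.cvtColor(t,cv2.COLOR_BGR2HSV))
print('T blue',circ(blob(t,(H>95)&(H<125)&(S>80),(383,263),18,14,'top')))
print('T white',circ(blob(t,(S<60)&(V>110),(343,236),18,14,'top')))
m=(S<70)&(V<100)|((S<60)&(V>150))
print('T black',circ(blob(t,m,(379,207),15,14,'top')))
print('T yellow',circ(blob(t,(H>20)&(H<35)&(S>80),(339,298),18,14,'top')))
t=cv2.imread('pics/top0.png');H,S,V=cv2.split(cv2.cvtColor(t,cv2.COLOR_BGR2HSV))
print('T plate',circ(blob(t,(S<60)&(V>150),(238,291),40,11,'top')))
```

```text
[ 663.3959465  -198.3484879   183.17039091]
black (np.float64(663.1254827574381), np.float64(-199.6097275077908), np.float64(32.24514484760693))
blue (np.float64(520.4018024895009), np.float64(-208.84693100189304), np.float64(32.753710684494756))
white (np.float64(584.9757386692745), np.float64(-110.89787404517347), np.float64(32.74787699201219))
T blue (np.float64(520.7619055897272), np.float64(-208.11455648657068), np.float64(32.6719102274086))
T white (np.float64(586.2122918250385), np.float64(-109.56072973569394), np.float64(32.823768815473834))
T black (np.float64(665.5104468788425), np.float64(-198.36536636208734), np.float64(31.62712691904822))
T yellow (np.float64(431.2961897659292), np.float64(-100.22452292849732), np.float64(32.697342088134064))
T plate (np.float64(443.6493444715646), np.float64(150.52639549774028), np.float64(89.63105589123512))
```

Emit:
{"name": "arm_command", "arguments": {
  "series": [
    [1,0.1,0,-3,0,0,0],
    [1,0,0,-3,0,0,0],
    [1,0,0,-3,0,0,0],
    [1,0,0,-3,0,0,0],
    [1,0,0,-2.5,0,0,0],
    [1,0,0,-1.5,0,0,0],
    [1,0,0,-1,0,0,0],
    [1,0,0,-0.7,0,0,0],
    [1,0,0,-0.5,0,0,0],
    [1,0,0,0,0,0,0],
    [1,0,0,0,0,0,0],
    [1,0,0,0,0,0,0]
  ]
}}

```text
clock: 11.42
eef_pos: [665.4, -198.6, 2.5]
tool_rot: [-2.388, 1.569, -2.68]
force: [0.3, 0.2, 0.4]
width: 85.4
```

Run:
```python
from h import *
s=avg(5); print(s['eef_pos'],s['force']); snap('wrist','w6')
```

```text
[ 665.04820005 -198.50829824    2.12259337] [-0.90254391 -0.05199624 -1.30162712]
```

View pics/w6.png

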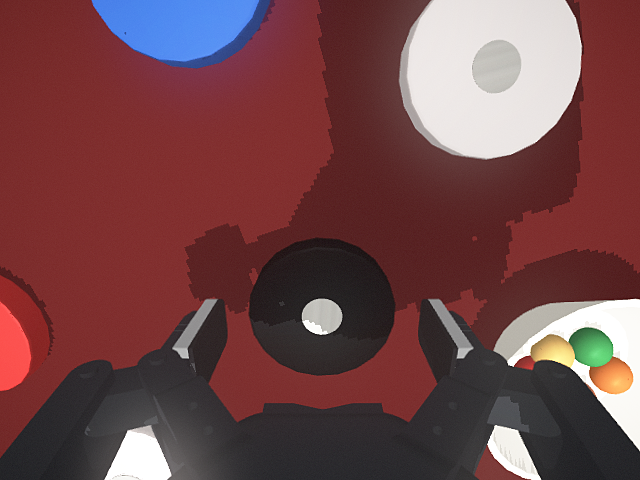

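Run:
```python
from h import *
s=ctrl.read_state(); s['eef_pos']=np.array([665.05,-198.5,2.1]); e=s['eef_pos']
im=cv2.imread('pics/w6.png'); H,S,V=cv2.split(cv2.cvtColor(im,cv2.COLOR_BGR2HSV))
print(np.round(pix2w('wrist',(322,316.5),14,s),1), w2pix('wrist',(e[0],e[1],14),s), yawy(s))
```

```text
[ 664.9 -199.7   14. ] [324.67513201 316.12077206] (np.float64(73.25121335813554), array([-3.35842103e-03, -5.50602176e-04, -9.99994209e-01]))
```

Emit:
{"name": "arm_command", "arguments": {
  "series": [
    [1,0,0,-0.3,0,0,0],
    [1,0,0,0,0,0,0],
    [0.6,0,0,0,0,0,0],
    [0.6,0,0,0,0,0,0],
    [0.6,0,0,0,0,0,0],
    [0.6,0,0,0,0,0,0],
    [0.6,0,0,0,0,0,0],
    [0.6,0,0,0,0,0,0]
  ]
}}

```text
clock: 12.38
eef_pos: [665.0, -198.3, -1.3]
tool_rot: [-2.684, 1.568, -2.976]
force: [-0.2, -0.0, 5.7]
width: 63.7
```

Emit:
{"name": "arm_command", "arguments": {
  "series": [
    [0.5,0,0,2,0,0,0],
    [0.5,0,0,3,0,0,0],
    [0.5,0,0,3.5,0,0,0],
    [0.5,0,0,3.5,0,0,0],
    [0.5,0,0,3,0,0,0],
    [0.5,-1.5,2.3,0,0,0,0],
    [0.5,-1.5,2.3,0,0,0,0],
    [0.5,-1.5,2.3,0,0,0,0],
    [0.5,-1.5,2.3,0,0,0,0],
    [0.5,-1.5,2.3,0,0,0,0],
    [0.5,-1.5,2.3,0,0,0,0],
    [0.5,-1.5,2.3,0,0,0,0],
    [0.5,-1.5,2.3,0,0,0,0],
    [0.5,-1.5,2.3,0,0,0,0],
    [0.5,-1.5,2.3,0,0,0,0],
    [0.5,-1.5,2.3,0,0,0,0],
    [0.5,-1.5,2.3,0,0,0,0]
  ]
}}

```text
clock: 13.8
eef_pos: [483.2, 78.4, 147.8]
tool_rot: [-2.732, 1.566, -3.025]
force: [-0.7, 0.3, -0.8]
width: 63.5
```

Emit:
{"name": "arm_command", "arguments": {
  "series": [
    [0.5,-1.4,2.4,0,0,0,0],
    [0.5,-1.4,2.4,0,0,0,0],
    [0.5,-1.4,2.5,0,0,0,0],
    [0.5,0,0,0,0,0,0],
    [0.5,0,0,0,0,0,0],
    [0.5,0,0,0,0,0,0],
    [0.5,0,0,0,0,0,0]
  ]
}}

```text
clock: 14.38
eef_pos: [442.9, 149.4, 147.9]
tool_rot: [-2.558, 1.567, -2.852]
force: [0.2, 0.6, -0.2]
width: 63.6
```

Run:
```python
from h import *
s=avg(6); print(s['eef_pos'],s['force'],s['width']); im=snap('wrist','w7'); print(w2pix('wrist',(443,151,11),s))
```

```text
[442.84111649 149.65625454 148.03113499] [ 0.27863182 -0.32659858 -0.17934343] 63.44975377492761
[325.47430751 225.8842455 ]
```

View pics/w7.png

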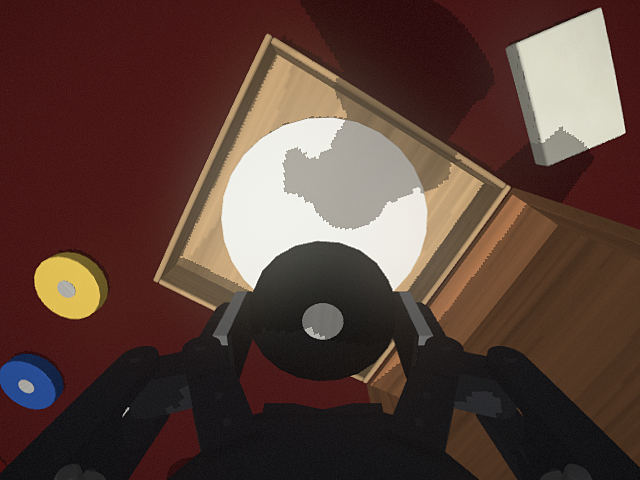

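```bash
cat >> h.py <<'E'
def fitc(P):
    from scipy.optimize import least_squares
    A=np.c_[2*P,np.ones(len(P))]; x=np.linalg.lstsq(A,(P**2).sum(1),rcond=None)[0]
    r=least_squares(lambda q:np.hypot(P[:,0]-q[0],P[:,1]-q[1])-q[2],[x[0],x[1],np.sqrt(x[2]+x[0]**2+x[1]**2)],loss='soft_l1'); return np.round(r.x,1),np.abs(r.fun).mean().round(2)
def plate(im,s,rmax,c=(325,215),R=112):
    H,S,V=cv2.split(cv2.cvtColor(im,cv2.COLOR_BGR2HSV))
    m=((S<45)&(V>90)).astype(np.uint8)*255; q=np.zeros_like(m); cv2.circle(q,c,R,255,-1); m&=q
    cs,_=cv2.findContours(m,cv2.RETR_EXTERNAL,cv2.CHAIN_APPROX_NONE); cc=cv2.convexHull(max(cs,key=len),returnPoints=True)[:,0]
    cc=cc[cc[:,1]<rmax]
    P=np.array([pix2w('wrist',p,11,s)[:2] for p in cc.astype(float)]); return fitc(P),len(P)
E
python3 - <<'E'
from h import *
s=avg(4); im=cv2.imread('pics/w7.png'); print(s['eef_pos'])
print(plate(im,s,215)); print(plate(im,s,240))
# held wheel: bottom about TCP-z +1 -> top at z_tcp+15
z=s['eef_pos'][2]+15
print(pix2w('wrist',(322.5,321),z,s))
E
```

```text
[442.5013736  150.50819439 148.15658969]
((array([441.7, 150.8,  89. ]), np.float64(0.14)), 28)
((array([441.8, 150.8,  89. ]), np.float64(0.14)), 34)
[442.78645147 149.41866322 163.15658969]
```

Emit:
{"name": "arm_command", "arguments": {
  "series": [
    [0.5,-0.1,0.1,-3,0,0,0],
    [0.5,0,0,-3,0,0,0],
    [0.5,0,0,-3,0,0,0],
    [0.5,0,0,-2,0,0,0],
    [0.5,0,0,-1.2,0,0,0],
    [0.5,0,0,-0.7,0,0,0],
    [0.5,0,0,-0.4,0,0,0],
    [0.5,0,0,-0.3,0,0,0],
    [0.5,0,0,0,0,0,0],
    [0.5,0,0,0,0,0,0],
    [0.5,0,0,0,0,0,0]
  ]
}}

```text
clock: 15.85
eef_pos: [442.0, 151.8, 12.8]
tool_rot: [-2.937, 1.568, 3.054]
force: [-0.0, 0.3, -0.9]
width: 63.0
```

Emit:
{"name": "arm_command", "arguments": {
  "series": [
    [0.5,0,0,-0.15,0,0,0],
    [0.5,0,0,-0.1,0,0,0],
    [0.5,0,0,0,0,0,0],
    [0.5,0,0,0,0,0,0]
  ]
}}

```text
clock: 16.18
eef_pos: [441.5, 151.6, 9.7]
tool_rot: [-2.775, 1.567, -3.068]
force: [-0.0, 0.3, -1.2]
width: 63.2
```

Emit:
{"name": "arm_command", "arguments": {
  "series": [
    [0.8,0,0,0,0,0,0],
    [1,0,0,0,0,0,0],
    [1,0,0,0,0,0,0],
    [1,0,0,0,0,0,0],
    [1,0,0,1.5,0,0,0],
    [1,0,0,3,0,0,0],
    [1,0,0,3.5,0,0,0],
    [1,0,0,3.5,0,0,0],
    [1,0,0,3,0,0,0],
    [1,0,0,3,0,0,0],
    [1,0,0,0,0,0,0],
    [1,0,0,0,0,0,0],
    [1,0,0,0,0,0,0],
    [1,0,0,0,0,0,0]
  ]
}}

```text
clock: 17.35
eef_pos: [440.5, 151.1, 183.5]
tool_rot: [-2.628, 1.564, -2.92]
force: [-0.2, -0.4, 0.1]
width: 85.4
```

```bash
cat >> h.py <<'E'
def wheelmask(im,col):
    H,S,V=cv2.split(cv2.cvtColor(im,cv2.COLOR_BGR2HSV))
    return {'black':(V<75)&(S<110),'blue':(H>95)&(H<125)&(S>80),'yellow':(H>20)&(H<35)&(S>90),'white':(S<60)&(V>100)}[col]
def whl(im,col,uv,r,z,s,n='wrist'):
    P=blob(im,wheelmask(im,col),uv,r,z,n,s); h=cv2.convexHull(P.astype(np.float32))[:,0].astype(float); return fitc(h)
E
python3 - <<'E'
from h import *
s=avg(5); im=snap('wrist','w8'); print(s['eef_pos'],w2pix('wrist',(442,151,25),s))
print(plate(im,s,480)); 
print(whl(im,'black',w2pix('wrist',(442,151,25),s),60,25,s))
print(ctrl.spot_in('wheel_blue','wrist'))
E
```

```text
[440.70770717 151.4673474  183.58119515] [323.95854254 221.6925438 ]
((array([441.5, 150.1,  89. ]), np.float64(0.14)), 62)
(array([438.7, 151. ,  31.6]), np.float64(0.17))
[{'centre': [511.2, -204.8, 17.5], 'conf': 0.97}]
```

View pics/w8.png

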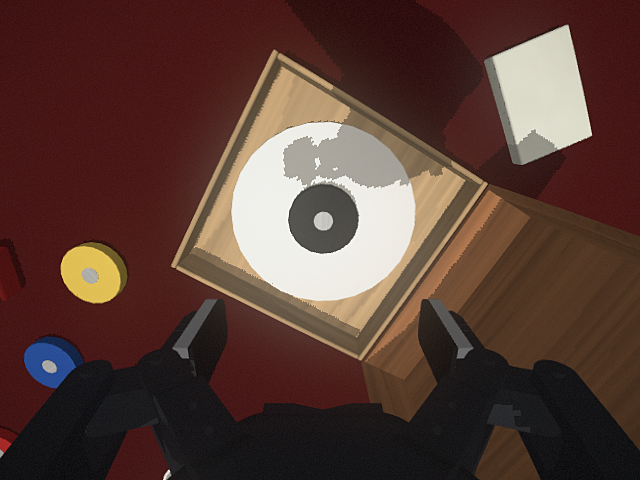

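```bash
cat >> h.py <<'E'
def hub(im,uv,z,s,col,n='wrist',r=16):
    g=cv2.cvtColor(im,cv2.COLOR_BGR2HSV); u,v=[int(round(a)) for a in uv]
    m=(g[...,1]<45)&(g[...,2]>120) if col!='white' else (g[...,2]<int(np.median(g[v-25:v+25,u-25:u+25,2]))-8)
    q=np.zeros(m.shape,np.uint8); cv2.circle(q,(u,v),r,255,-1); q&=m.astype(np.uint8)*255
    k,l,st,c=cv2.connectedComponentsWithStats(q); i=1+np.argmax(st[1:,4]); return np.round(c[i],1),st[i,4],np.round(pix2w(n,c[i],z,s)[:2],1)
E
python3 - <<'E'
from h import *
s=avg(2); im=cv2.imread('pics/w8.png'); s['eef_pos']=np.array([440.7,151.4,183.5])
print(hub(im,(323,221),25,s,'black'))
c=cv2.resize(im[170:270,270:380],None,fx=6,fy=6,interpolation=cv2.INTER_NEAREST); cv2.imwrite('pics/w8c.png',c)
E
```

```text
(array([322.8, 220.7]), np.int32(292), array([441.1, 150.3]))
```

View pics/w8c.png

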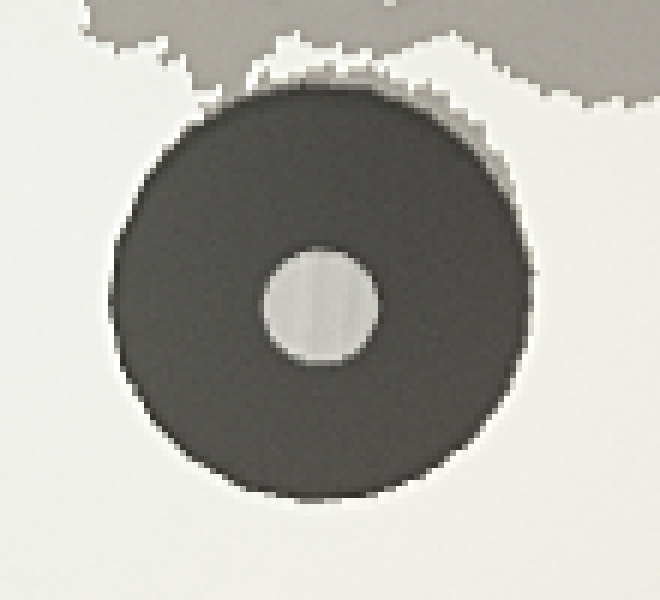

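Emit:
{"name": "arm_command", "arguments": {
  "series": [
    [1,0.7,-3,0,0,0,0],
    [1,0.7,-3,0,0,0,0],
    [1,0.7,-3,0,0,0,0],
    [1,0.7,-3,0,0,0,0],
    [1,0.7,-3,0,0,0,0],
    [1,0.7,-3,0,0,0,0],
    [1,0.7,-3,0,0,0,0],
    [1,0.7,-3,0,0,0,0],
    [1,0.7,-3,0,0,0,0],
    [1,0.7,-3,0,0,0,0],
    [1,0.7,-3,0,0,0,0],
    [1,0.3,-3,0,0,0,0],
    [1,0,0,-3.5,0,0,0],
    [1,0,0,-3.5,0,0,0],
    [1,0,0,-3,0,0,0],
    [1,0,0,-3,0,0,0],
    [1,0,0,-2,0,0,0],
    [1,0,0,0,0,0,0],
    [1,0,0,0,0,0,0],
    [1,0,0,0,0,0,0]
  ]
}}

```text
clock: 19.47
eef_pos: [522.4, -208.4, 35.8]
tool_rot: [-2.527, 1.569, -2.819]
force: [-0.5, 0.3, -0.0]
width: 85.4
```

Run:
```python
from h import *
s=avg(5); im=snap('wrist','w9'); print(s['eef_pos'],s['width'],s['force'])
print(hub(im,w2pix('wrist',(520.5,-208.5,14),s),14,s,'blue',r=30))
```

```text
[ 522.55205016 -208.7003865    36.20454042] 85.48572582228881 [-1.12114327 -0.21586326 -0.04606746]
(array([322.1, 279.7]), np.int32(786), array([ 520.3, -209.3]))
```

View pics/w9.png

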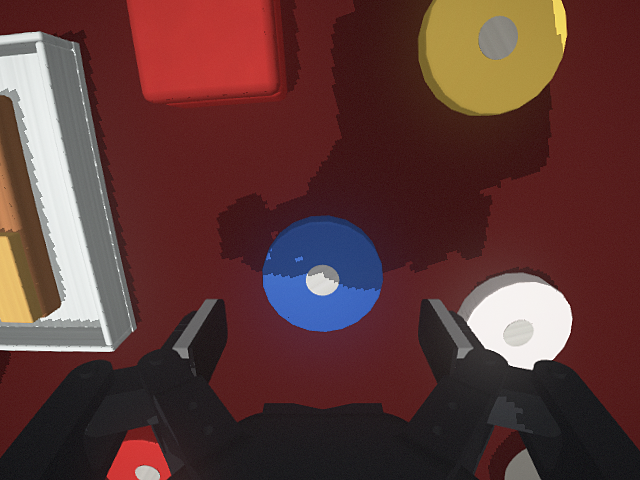

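Emit:
{"name": "arm_command", "arguments": {
  "series": [
    [1,-0.2,0,-1.5,0,0,0],
    [1,0,0,-1,0,0,0],
    [1,0,0,-0.7,0,0,0],
    [1,0,0,-0.3,0,0,0],
    [1,0,0,-0.2,0,0,0],
    [1,0,0,0,0,0,0],
    [1,0,0,0,0,0,0],
    [0.5,0,0,0,0,0,0],
    [0.5,0,0,0,0,0,0],
    [0.5,0,0,0,0,0,0],
    [0.5,0,0,0,0,0,0],
    [0.5,0,0,0,0,0,0],
    [0.5,0,0,0,0,0,0]
  ]
}}

```text
clock: 20.85
eef_pos: [519.8, -208.4, -1.2]
tool_rot: [-2.557, 1.568, -2.849]
force: [-2.7, 0.6, 5.9]
width: 63.6
```

Run:
```python
from h import *
s=avg(5); print(s['eef_pos'],s['width'],s['force'])
```

```text
[ 519.79067058 -208.40559702   -1.2470629 ] 63.074703646417845 [-1.21347593  0.14345768  6.94314985]
```

Emit:
{"name": "arm_command", "arguments": {
  "series": [
    [0.5,0,0,2,0,0,0],
    [0.5,0,0,3.5,0,0,0],
    [0.5,0,0,3.5,0,0,0],
    [0.5,0,0,3.5,0,0,0],
    [0.5,0,0,2.5,0,0,0],
    [0.5,-0.65,3,0,0,0,0],
    [0.5,-0.65,3,0,0,0,0],
    [0.5,-0.65,3,0,0,0,0],
    [0.5,-0.65,3,0,0,0,0],
    [0.5,-0.65,3,0,0,0,0],
    [0.5,-0.65,3,0,0,0,0],
    [0.5,-0.65,3,0,0,0,0],
    [0.5,-0.65,3,0,0,0,0],
    [0.5,-0.65,3,0,0,0,0],
    [0.5,-0.65,3,0,0,0,0],
    [0.5,-0.65,3,0,0,0,0],
    [0.5,-0.65,2.9,0,0,0,0],
    [0.5,0,0,-3,0,0,0],
    [0.5,0,0,-3,0,0,0],
    [0.5,0,0,-2,0,0,0]
  ]
}}

```text
clock: 22.77
eef_pos: [440.8, 151.2, 66.4]
tool_rot: [-2.74, 1.566, -3.03]
force: [-0.4, 0.1, -0.8]
width: 63.4
```

Emit:
{"name": "arm_command", "arguments": {
  "series": [
    [0.5,0,0,-1,0,0,0],
    [0.5,0,0,0,0,0,0],
    [0.5,0,0,0,0,0,0],
    [0.5,0,0,0,0,0,0]
  ]
}}

```text
clock: 23.1
eef_pos: [442.0, 150.9, 58.4]
tool_rot: [-2.955, 1.568, 3.036]
force: [0.5, -0.1, -0.6]
width: 63.5
```

Run:
```python
from h import *
s=avg(5); im=snap('wrist','w10'); print(s['eef_pos'],s['width'],s['force'])
z=s['eef_pos'][2]+15.2
print(hub(im,w2pix('wrist',(s['eef_pos'][0],s['eef_pos'][1],z),s),z,s,'blue',r=24))
```

```text
[442.13161843 150.81484757  58.57718199] 63.48818846771313 [ 1.13650398  0.16572441 -0.53777456]
(array([313.3, 332.8]), np.int32(142), array([446.8, 144.2]))
```

View pics/w10.png

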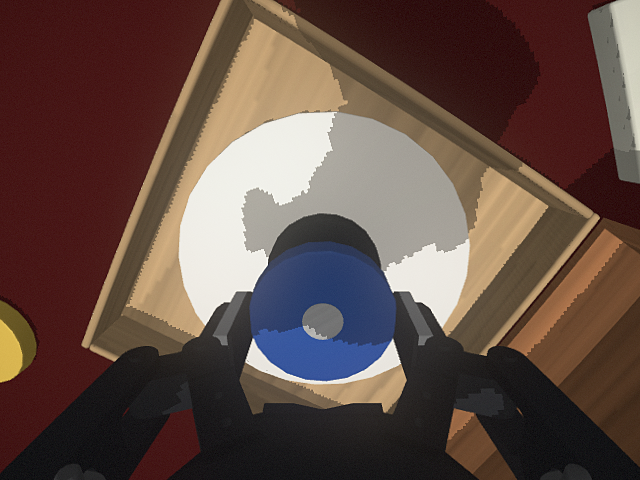

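Emit:
{"name": "arm_command", "arguments": {
  "series": [
    [0.5,-0.03,0.07,-1.2,0,0,0],
    [0.5,0,0,-1,0,0,0],
    [0.5,0,0,-0.6,0,0,0],
    [0.5,0,0,-0.3,0,0,0],
    [0.5,0,0,-0.2,0,0,0],
    [0.5,0,0,-0.1,0,0,0],
    [0.5,0,0,0,0,0,0],
    [0.5,0,0,0,0,0,0],
    [0.5,0,0,0,0,0,0]
  ]
}}

```text
clock: 24.15
eef_pos: [441.4, 151.4, 23.9]
tool_rot: [-2.821, 1.567, -3.114]
force: [0.2, -0.1, -0.3]
width: 63.3
```

Release and rise for a check.

Emit:
{"name": "arm_command", "arguments": {
  "series": [
    [0.5,0,0,-0.05,0,0,0],
    [0.5,0,0,0,0,0,0],
    [0.8,0,0,0,0,0,0],
    [1,0,0,0,0,0,0],
    [1,0,0,0,0,0,0],
    [1,0,0,0,0,0,0],
    [1,0,0,1.5,0,0,0],
    [1,0,0,3,0,0,0],
    [1,0,0,3.5,0,0,0],
    [1,0,0,3.5,0,0,0],
    [1,0,0,2,0,0,0],
    [1,0,0,2.5,0,0,0],
    [1,0,0,0,0,0,0],
    [1,0,0,0,0,0,0],
    [1,0,0,0,0,0,0],
    [1,0,0,0,0,0,0]
  ]
}}

```text
clock: 25.48
eef_pos: [440.3, 150.9, 182.0]
tool_rot: [-2.648, 1.565, -2.94]
force: [0.1, -0.6, -0.2]
width: 85.2
```

Run:
```python
from h import *
s=avg(5); im=snap('wrist','w11'); print(s['eef_pos'],s['width'],s['force'])
print(plate(im,s,480)); print(hub(im,w2pix('wrist',(441.5,150.2,39),s),39,s,'blue',r=24))
```

```text
[440.50968728 151.18728374 182.20879923] 85.34565683556129 [0.04424535 0.83788978 0.92302062]
((array([441.6, 150.1,  89. ]), np.float64(0.12)), 55)
(array([322.9, 225.3]), np.int32(305), array([440.9, 150. ]))
```

View pics/w11.png

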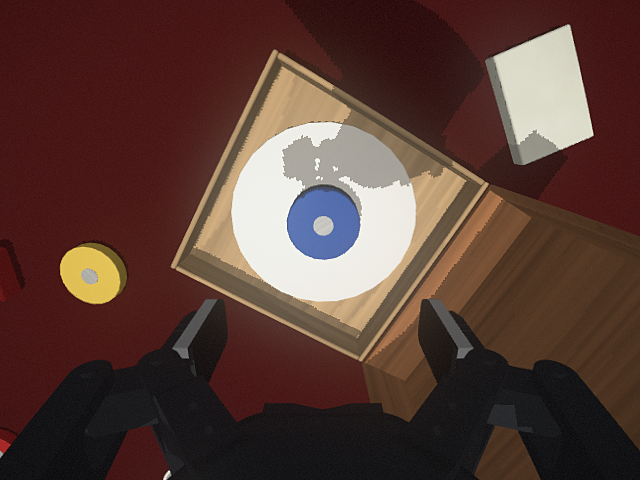

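Blue is within 1 mm of centre. Next is yellow, at about (430,-100).

Emit:
{"name": "arm_command", "arguments": {
  "series": [
    [1,-0.1,-2.8,0,0,0,0],
    [1,-0.1,-2.8,0,0,0,0],
    [1,-0.1,-2.8,0,0,0,0],
    [1,-0.1,-2.8,0,0,0,0],
    [1,-0.1,-2.8,0,0,0,0],
    [1,-0.1,-2.8,0,0,0,0],
    [1,-0.1,-2.8,0,0,0,0],
    [1,-0.1,-2.8,0,0,0,0],
    [1,-0.1,-2.7,0,0,0,0],
    [1,0,0,-3.5,0,0,0],
    [1,0,0,-3.5,0,0,0],
    [1,0,0,-3,0,0,0],
    [1,0,0,-2.6,0,0,0],
    [1,0,0,-2,0,0,0],
    [1,0,0,0,0,0,0],
    [1,0,0,0,0,0,0],
    [1,0,0,0,0,0,0]
  ]
}}

```text
clock: 27.2
eef_pos: [432.7, -99.5, 37.9]
tool_rot: [-2.723, 1.568, -3.015]
force: [0.2, 0.9, 0.1]
width: 85.4
```

Run:
```python
from h import *
s=avg(5); im=snap('wrist','w12'); print(s['eef_pos'],s['width'],s['force'])
print(hub(im,w2pix('wrist',(430.5,-100,14),s),14,s,'yellow',r=30))
```

```text
[433.02440006 -99.82229109  38.32998837] 85.4173763066166 [-0.04924325 -0.78040919  0.10058192]
(array([321.6, 277.6]), np.int32(765), array([ 430.5, -100.6]))
```

View pics/w12.png

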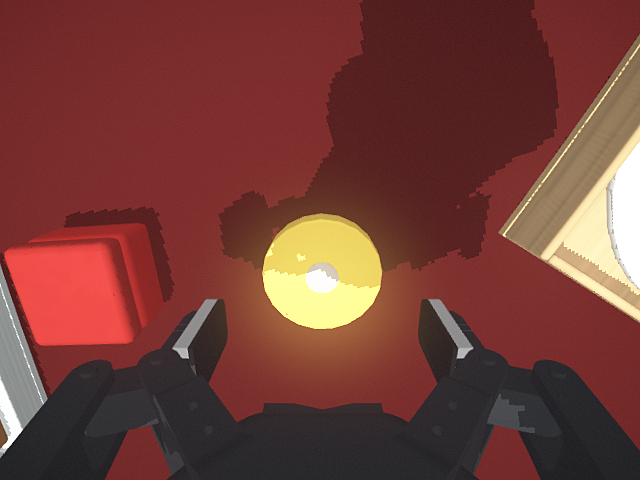

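Emit:
{"name": "arm_command", "arguments": {
  "series": [
    [1,-0.2,0,-1.5,0,0,0],
    [1,0,0,-1,0,0,0],
    [1,0,0,-0.7,0,0,0],
    [1,0,0,-0.4,0,0,0],
    [1,0,0,-0.3,0,0,0],
    [1,0,0,0,0,0,0],
    [1,0,0,0,0,0,0],
    [0.5,0,0,0,0,0,0],
    [0.5,0,0,0,0,0,0],
    [0.5,0,0,0,0,0,0],
    [0.5,0,0,0,0,0,0],
    [0.5,0,0,0,0,0,0],
    [0.5,0,0,0,0,0,0]
  ]
}}

```text
clock: 28.58
eef_pos: [430.4, -99.7, -0.8]
tool_rot: [-2.402, 1.568, -2.694]
force: [-2.0, 1.1, 10.0]
width: 63.1
```

Run:
```python
from h import *
s=avg(5); print(s['eef_pos'],s['width'],s['force'])
```

```text
[430.43253345 -99.73029556  -0.81983969] 63.09293322935393 [-1.40417596  0.46296453  9.25284235]
```

Emit:
{"name": "arm_command", "arguments": {
  "series": [
    [0.5,0,0,2,0,0,0],
    [0.5,0,0,3.5,0,0,0],
    [0.5,0,0,3.5,0,0,0],
    [0.5,0,0,3.5,0,0,0],
    [0.5,0,0,2.5,0,0,0],
    [0.5,0.1,2.8,0,0,0,0],
    [0.5,0.1,2.8,0,0,0,0],
    [0.5,0.1,2.8,0,0,0,0],
    [0.5,0.1,2.8,0,0,0,0],
    [0.5,0.1,2.8,0,0,0,0],
    [0.5,0.2,2.8,0,0,0,0],
    [0.5,0.2,2.8,0,0,0,0],
    [0.5,0.2,2.8,0,0,0,0],
    [0.5,0.05,2.7,0,0,0,0],
    [0.5,0,0,-3,0,0,0],
    [0.5,0,0,-3,0,0,0],
    [0.5,0,0,-1.5,0,0,0],
    [0.5,0,0,0,0,0,0],
    [0.5,0,0,0,0,0,0],
    [0.5,0,0,0,0,0,0]
  ]
}}

```text
clock: 30.5
eef_pos: [442.1, 151.7, 74.1]
tool_rot: [-2.945, 1.568, 3.046]
force: [0.3, -0.4, -0.5]
width: 63.2
```

Run:
```python
from h import *
s=avg(5); im=snap('wrist','w13'); print(s['eef_pos'],s['width'],s['force'])
```

```text
[442.42415097 151.54365996  74.24847634] 62.857434910324336 [ 0.15771832  0.45106227 -0.28003404]
```

View pics/w13.png

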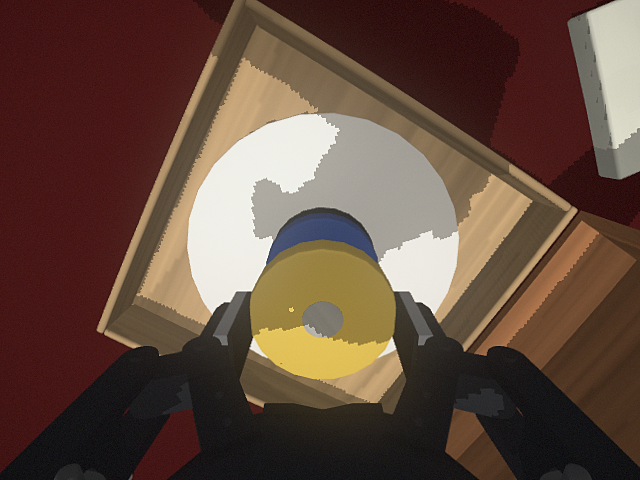

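Emit:
{"name": "arm_command", "arguments": {
  "series": [
    [0.5,-0.03,0,-1.2,0,0,0],
    [0.5,0,0,-1,0,0,0],
    [0.5,0,0,-0.6,0,0,0],
    [0.5,0,0,-0.3,0,0,0],
    [0.5,0,0,-0.3,0,0,0],
    [0.5,0,0,-0.2,0,0,0],
    [0.5,0,0,0,0,0,0],
    [0.5,0,0,0,0,0,0],
    [0.5,0,0,0,0,0,0]
  ]
}}

```text
clock: 31.55
eef_pos: [441.2, 151.4, 38.2]
tool_rot: [-2.491, 1.568, -2.783]
force: [-3.2, -2.1, 13.0]
width: 63.4
```

Emit:
{"name": "arm_command", "arguments": {
  "series": [
    [0.5,0,0,0.05,0,0,0],
    [0.5,0,0,0.05,0,0,0],
    [0.5,0,0,0,0,0,0]
  ]
}}

```text
clock: 31.8
eef_pos: [441.6, 151.5, 38.3]
tool_rot: [-2.821, 1.567, -3.113]
force: [-0.3, 0.2, 3.0]
width: 63.4
```

Emit:
{"name": "arm_command", "arguments": {
  "series": [
    [0.8,0,0,0,0,0,0],
    [1,0,0,0,0,0,0],
    [1,0,0,0,0,0,0],
    [1,0,0,0,0,0,0],
    [1,0,0,1.5,0,0,0],
    [1,0,0,3,0,0,0],
    [1,0,0,3.5,0,0,0],
    [1,0,0,3.5,0,0,0],
    [1,0,0,1.5,0,0,0],
    [1,0,0,1.5,0,0,0],
    [1,0,0,0,0,0,0],
    [1,0,0,0,0,0,0],
    [1,0,0,0,0,0,0],
    [1,0,0,0,0,0,0]
  ]
}}

```text
clock: 32.97
eef_pos: [440.7, 151.0, 182.1]
tool_rot: [-2.665, 1.565, -2.958]
force: [-0.1, -0.2, -0.2]
width: 85.2
```

Run:
```python
from h import *
s=avg(5); im=snap('wrist','w14'); print(s['eef_pos'],s['width'],s['force'])
print(plate(im,s,480)); print(hub(im,w2pix('wrist',(441.5,150.2,53),s),53,s,'yellow',r=24))
```

```text
[440.85137822 151.27731959 182.39245656] 85.41992245041557 [-0.11297572  0.16926975  0.25616133]
((array([441.6, 150.2,  89. ]), np.float64(0.14)), 57)
(array([323.1, 228.8]), np.int32(323), array([440.6, 150.6]))
```

View pics/w14.png

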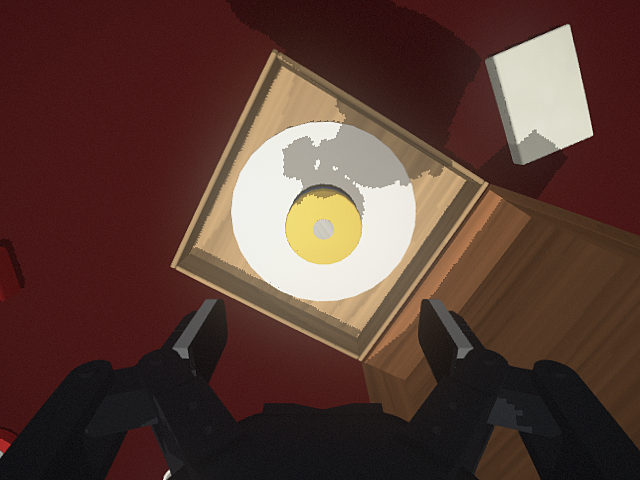

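Emit:
{"name": "arm_command", "arguments": {
  "series": [
    [1,1.45,-2.6,0,0,0,0],
    [1,1.45,-2.6,0,0,0,0],
    [1,1.45,-2.6,0,0,0,0],
    [1,1.45,-2.6,0,0,0,0],
    [1,1.45,-2.6,0,0,0,0],
    [1,1.45,-2.6,0,0,0,0],
    [1,1.45,-2.6,0,0,0,0],
    [1,1.45,-2.6,0,0,0,0],
    [1,1.45,-2.6,0,0,0,0],
    [1,1.45,-2.6,0,0,0,0],
    [1,0,-0.2,-3.5,0,0,0],
    [1,0,0,-3.5,0,0,0],
    [1,0,0,-3,0,0,0],
    [1,0,0,-2.6,0,0,0],
    [1,0,0,-2,0,0,0],
    [1,0,0,0,0,0,0],
    [1,0,0,0,0,0,0],
    [1,0,0,0,0,0,0]
  ]
}}

```text
clock: 34.77
eef_pos: [587.2, -110.3, 38.2]
tool_rot: [-2.79, 1.569, -3.082]
force: [1.3, -0.4, -0.0]
width: 85.6
```

Run:
```python
from h import *
s=avg(5); im=snap('wrist','w15'); print(s['eef_pos'],s['width'],s['force'])
print(hub(im,w2pix('wrist',(585.5,-110.5,14),s),14,s,'white',r=26)); print(whl(im,'white',w2pix('wrist',(585.5,-110.5,14),s),75,14,s))
```

```text
[ 587.43771356 -110.67588487   38.68750881] 85.13219919578829 [-1.06047922  0.1447015  -0.11228961]Traceback (most recent call last):
  File "<stdin>", line 3, in <module>
  File "h.py", line 65, in hub
    k,l,st,c=cv2.connectedComponentsWithStats(q); i=1+np.argmax(st[1:,4]); return np.round(c[i],1),st[i,4],np.round(pix2w(n,c[i],z,s)[:2],1)
                                                      ~~~~~~~~~^^^^^^^^^^
    return _wrapfunc(a, 'argmax', axis=axis, out=out, **kwds)
    return bound(*args, **kwds)
ValueError: attempt to get argmax of an empty sequence
```

View pics/w15.png

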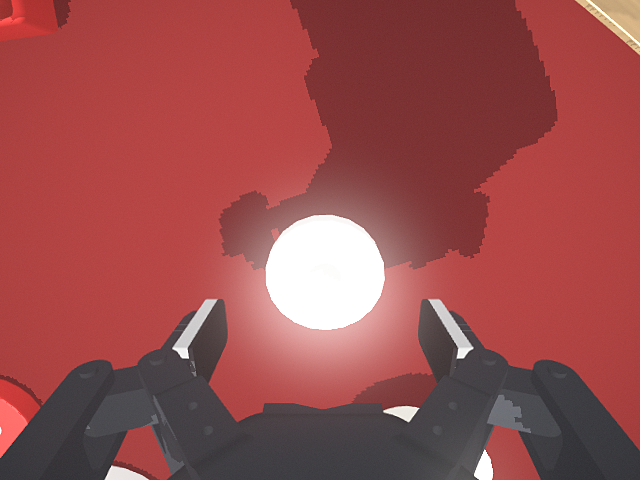

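Emit:
{"name": "arm_command", "arguments": {
  "series": [
    [1,-0.13,0.06,-1.5,0,0,0],
    [1,0,0,-1,0,0,0],
    [1,0,0,-0.7,0,0,0],
    [1,0,0,-0.4,0,0,0],
    [1,0,0,-0.3,0,0,0],
    [1,0,0,0,0,0,0],
    [1,0,0,0,0,0,0],
    [0.5,0,0,0,0,0,0],
    [0.5,0,0,0,0,0,0],
    [0.5,0,0,0,0,0,0],
    [0.5,0,0,0,0,0,0],
    [0.5,0,0,0,0,0,0],
    [0.5,0,0,0,0,0,0]
  ]
}}

```text
clock: 36.15
eef_pos: [585.5, -110.0, -0.7]
tool_rot: [-2.553, 1.568, -2.845]
force: [-1.3, 0.1, 6.4]
width: 63.2
```

Run:
```python
from h import *
s=avg(5); print(s['eef_pos'],s['width'],s['force'])
```

```text
[ 585.50281287 -110.01892466   -0.66296694] 63.23817225310668 [-2.19231194  0.40279616  5.41892338]
```

Emit:
{"name": "arm_command", "arguments": {
  "series": [
    [0.5,0,0,2,0,0,0],
    [0.5,0,0,3.5,0,0,0],
    [0.5,0,0,3.5,0,0,0],
    [0.5,0,0,3.5,0,0,0],
    [0.5,0,0,2.5,0,0,0],
    [0.5,-1.4,2.6,0,0,0,0],
    [0.5,-1.4,2.6,0,0,0,0],
    [0.5,-1.4,2.6,0,0,0,0],
    [0.5,-1.4,2.6,0,0,0,0],
    [0.5,-1.4,2.6,0,0,0,0],
    [0.5,-1.4,2.6,0,0,0,0],
    [0.5,-1.4,2.6,0,0,0,0],
    [0.5,-1.5,2.6,0,0,0,0],
    [0.5,-1.5,2.6,0,0,0,0],
    [0.5,-1.5,2.7,0,0,0,0],
    [0.5,0,0,-3,0,0,0],
    [0.5,0,0,-3,0,0,0],
    [0.5,0,0,0,0,0,0],
    [0.5,0,0,0,0,0,0],
    [0.5,0,0,0,0,0,0]
  ]
}}

```text
clock: 38.07
eef_pos: [442.6, 151.2, 89.1]
tool_rot: [-2.9, 1.568, 3.091]
force: [-0.1, 1.0, -0.7]
width: 63.1
```

Run:
```python
from h import *
s=avg(5); im=snap('wrist','w16'); print(s['eef_pos'],s['width'],s['force'])
```

```text
[443.03251748 151.05843527  89.41313083] 63.37115290235808 [-0.97168057 -0.14076392 -0.85024987]
```

View pics/w16.png

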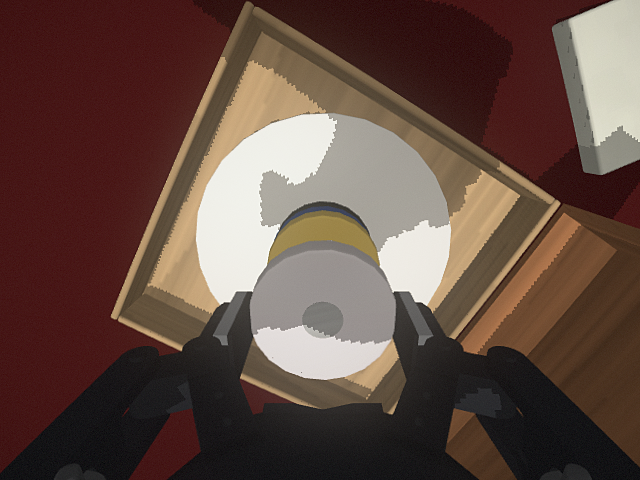

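Emit:
{"name": "arm_command", "arguments": {
  "series": [
    [0.5,0,0,-1.2,0,0,0],
    [0.5,0,0,-1,0,0,0],
    [0.5,0,0,-0.6,0,0,0],
    [0.5,0,0,-0.3,0,0,0],
    [0.5,0,0,-0.3,0,0,0],
    [0.5,0,0,-0.2,0,0,0],
    [0.5,0,0,0,0,0,0],
    [0.5,0,0,0,0,0,0],
    [0.5,0,0,0,0,0,0]
  ]
}}

```text
clock: 39.12
eef_pos: [442.1, 151.1, 52.3]
tool_rot: [-2.806, 1.567, -3.098]
force: [-0.4, 0.5, 0.9]
width: 63.2
```

Emit:
{"name": "arm_command", "arguments": {
  "series": [
    [0.8,0,0,0,0,0,0],
    [1,0,0,0,0,0,0],
    [1,0,0,0,0,0,0],
    [1,0,0,0,0,0,0],
    [1,0,0,1.5,0,0,0],
    [1,0,0,3,0,0,0],
    [1,0,0,3.5,0,0,0],
    [1,0,0,3.5,0,0,0],
    [1,0,0,1.5,0,0,0],
    [1,0,0,0,0,0,0],
    [1,0,0,0,0,0,0],
    [1,0,0,0,0,0,0],
    [1,0,0,0,0,0,0]
  ]
}}

```text
clock: 40.2
eef_pos: [441.2, 150.4, 181.0]
tool_rot: [-2.641, 1.564, -2.933]
force: [-0.2, 0.6, 0.3]
width: 85.4
```

Run:
```python
from h import *
s=avg(5); im=snap('wrist','w17'); print(s['eef_pos'],s['width'],s['force'])
print(plate(im,s,300)); print(w2pix('wrist',(441.5,150.2,67),s)); 
t=snap('top','t17'); a=snap('side','s17')
for n in('top','wrist','side'): print(n,ctrl.spot_in('wheel_green',n))
print(ctrl.spot_in('brush','top'),ctrl.spot_in('case_lid_handle','top'),ctrl.spot_in('case_lid_handle','side'))
cv2.imwrite('pics/s17c.png',cv2.resize(a[90:290,200:360],None,fx=3,fy=3))
```

```text
[441.44252504 150.81387713 181.24389685] 85.35884135257723 [ 0.56383774 -0.54240597 -0.14878105]
((array([441.6, 150.1,  89. ]), np.float64(0.14)), 61)
[323.37133658 234.28346229]
top [{'centre': [520.7, -465.8, 142.0], 'conf': 0.67}, {'centre': [566.4, 228.4, 246.3], 'conf': 0.62}]
wrist [{'centre': [435.8, 151.4, 64.2], 'conf': 0.7}]
side []
[{'centre': [442.5, -318.5, 21.7], 'conf': 0.9}] [{'centre': [569.6, 225.7, 246.5], 'conf': 0.95}] [{'centre': [558.0, 244.1, 128.1], 'conf': 0.64}]
```

View pics/w17.png

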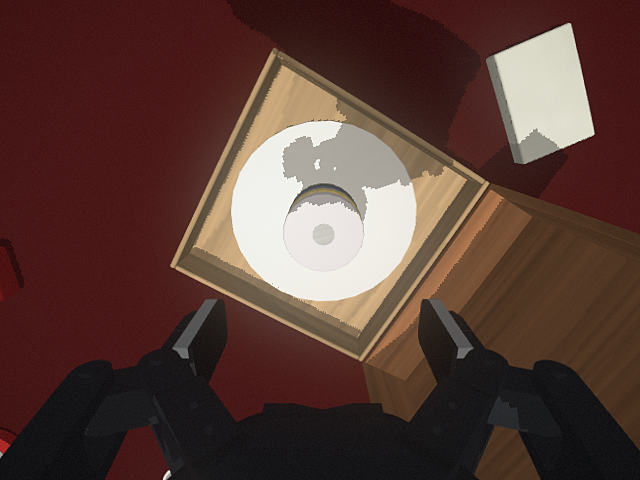

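View pics/s17c.png

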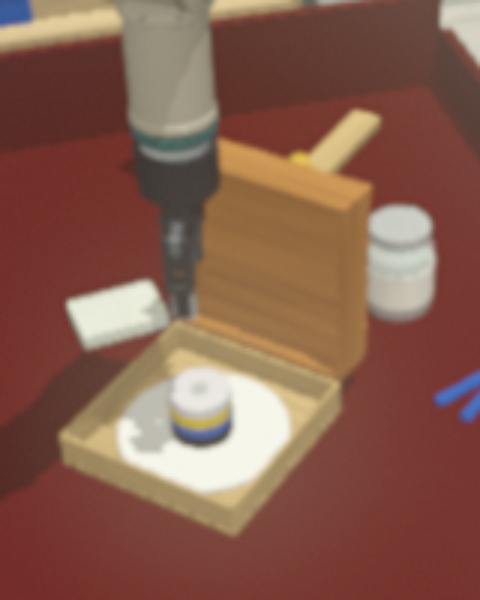

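View pics/t17.png

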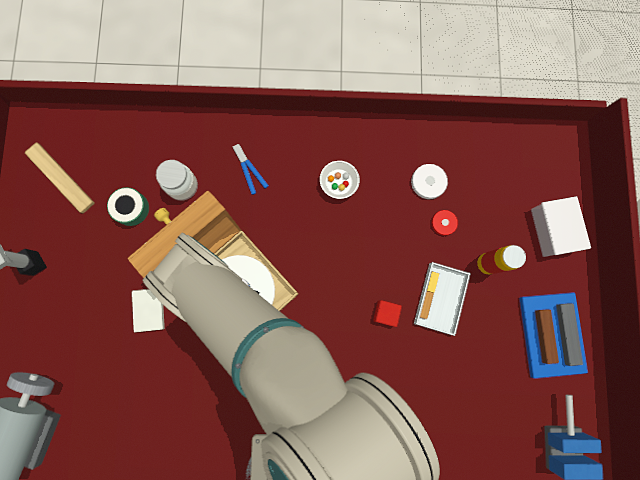

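The stack is complete, with the hub at (323,234) as predicted. The brush seems to have shifted towards the tray's left wall, so I'll take a close crop.

Run:
```python
from h import *
t=cv2.imread('pics/t17.png')
cv2.imwrite('pics/t17c.png',cv2.resize(t[250:345,400:480],None,fx=6,fy=6,interpolation=cv2.INTER_CUBIC))
```

```text
(no output)
```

View pics/t17c.png

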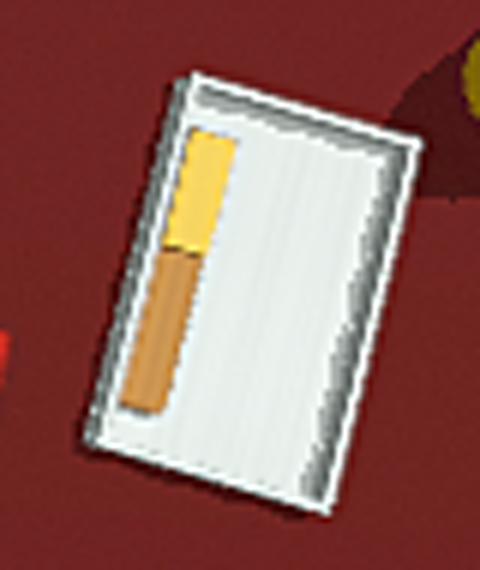

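Run:
```python
from h import *
g=lambda p:np.array(p)/6+np.array([400,250])
n=np.array([.286,.958]); 
tc=np.mean([pix2w('top',g(p),25)[:2] for p in [(190,77),(420,145),(330,508),(92,440)]],0); print(tc)
for z,ps in [(20,[(118,402),(165,412)]),(27,[(192,128),(238,138)]),(20,[(118,402)]),(20,[(165,412)])]:
    q=np.mean([pix2w('top',g(p),z)[:2] for p in ps],0); print(q,(q-tc)@n)
```

```text
[ 435.016873   -358.64878015]
[ 386.50897911 -310.34378758] 32.40292523068203
[ 499.75998444 -340.95511041] 35.46706548064224
[ 388.35732174 -300.5789869 ] 42.28623027159341
[ 384.66063649 -320.10858826] 22.5196201897707
```

The brush lies flat inside the tray (outer edge about 42 mm from the axis, inner wall at 46), so it can stay. Next I go over the lid to look at the knob.

Emit:
{"name": "arm_command", "arguments": {
  "series": [
    [1,0,0,3.5,0,0,0],
    [1,0,0,3.5,0,0,0],
    [1,0,0,3.5,0,0,0],
    [1,0,0,3.5,0,0,0],
    [1,0,0,3,0,0,0],
    [1,1.2,1.2,0,0,0,5.2],
    [1,1.2,1.2,0,0,0,5.2],
    [1,1.2,1.2,0,0,0,5.2],
    [1,1.2,1.2,0,0,0,5.2],
    [1,1.2,1.2,0,0,0,5.2],
    [1,1.2,1.2,0,0,0,5.2],
    [1,1.2,1.2,0,0,0,5.2],
    [1,1.2,1.2,0,0,0,5.2],
    [1,1.2,1.2,0,0,0,5.2],
    [1,1.2,1.2,0,0,0,5.2],
    [1,1.2,1.2,0,0,0,5.2],
    [1,1.2,1.2,0,0,0,4.8],
    [1,0,0,0,0,0,0],
    [1,0,0,0,0,0,0],
    [1,0,0,0,0,0,0]
  ]
}}

```text
clock: 42.57
eef_pos: [585.5, 294.6, 352.0]
tool_rot: [-2.832, 1.566, -2.043]
force: [-0.6, -0.2, -0.1]
width: 85.7
```

Run:
```python
from h import *
s=avg(5); im=snap('wrist','w18'); print(s['eef_pos'],s['width'],s['force'],s['qpos'],yawy(s))
print(w2pix('wrist',(584,292,217),s),ctrl.spot_in('case_lid_handle','wrist'))
```

```text
[585.77222465 294.27988453 352.46004926] 85.66060754373446 [ 0.37528615 -0.17451775 -0.07138652] [ 0.00620739  0.71917039 -1.04764524  1.30272406  0.61378565  1.45633792
  1.36636427] (np.float64(135.19786613602506), array([-0.00109412, -0.00430375, -0.99999014]))
[322.50160937 224.24984221] [{'centre': [547.8, 249.4, 250.6], 'conf': 0.58}]
```

View pics/w18.png

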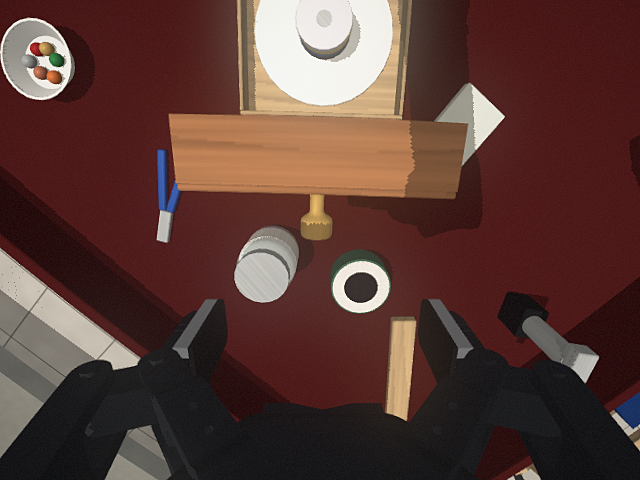

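Emit:
{"name": "arm_command", "arguments": {
  "series": [
    [1,0.15,-0.5,-2,0,0,0],
    [1,0,0,-3,0,0,0],
    [1,0,0,-3,0,0,0],
    [1,0,0,-1.5,0,0,0],
    [1,0,0,0,0,0,0],
    [1,0,0,0,0,0,0],
    [1,0,0,0,0,0,0]
  ]
}}

```text
clock: 43.5
eef_pos: [588.0, 290.8, 258.8]
tool_rot: [-2.268, 1.569, -1.478]
force: [-0.5, 1.2, 0.1]
width: 85.2
```

Run:
```python
from h import *
s=avg(5); im=snap('wrist','w19'); print(s['eef_pos'],s['width'],s['force'],s['qpos'],yawy(s))
e=s['eef_pos']
for z in (210,217,225): print(z,w2pix('wrist',(e[0],e[1],z),s))
```

```text
[588.00662839 290.67179726 258.80947066] 85.49389451460911 [ 0.18135372 -0.74797929 -1.24551826] [ 0.01656501  0.79261784 -1.0106381   1.44803862  0.68354755  1.2792456
  1.3040605 ] (np.float64(135.2484574448992), array([ 6.23576930e-04, -2.09300953e-03, -9.99997615e-01]))
210 [322.89859078 265.48622381]
217 [322.90392355 269.97417738]
225 [322.91045638 275.48202921]
```

View pics/w19.png

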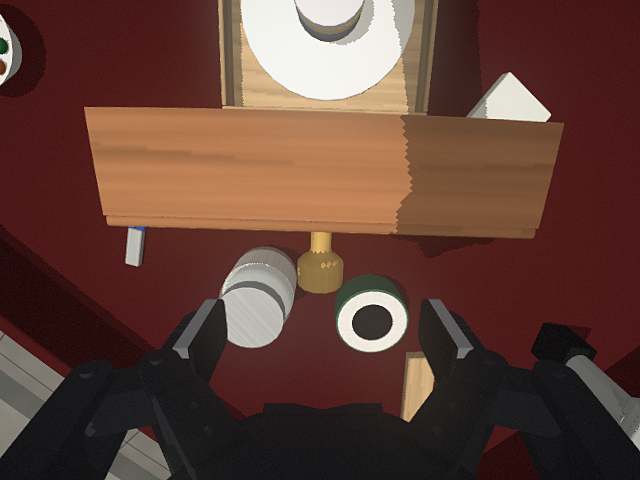

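Emit:
{"name": "arm_command", "arguments": {
  "series": [
    [1,0,0,-2,0,0,0],
    [1,0,0,-2,0,0,0],
    [1,0,0,-1,0,0,0],
    [1,0,0,-1,0,0,0],
    [1,0,0,0,0,0,0],
    [1,0,0,0,0,0,0]
  ]
}}

```text
clock: 44.3
eef_pos: [587.6, 290.1, 197.3]
tool_rot: [-2.851, 1.567, -2.061]
force: [-0.2, 0.8, 0.4]
width: 85.3
```

Run:
```python
from h import *
s=avg(4); im=snap('wrist','w20'); print(s['eef_pos'],s['width'],s['force'])
```

```text
[587.89014081 290.55000673 198.18289316] 85.64648266182849 [-0.58558334 -0.45061797  0.59394186]
```

View pics/w20.png

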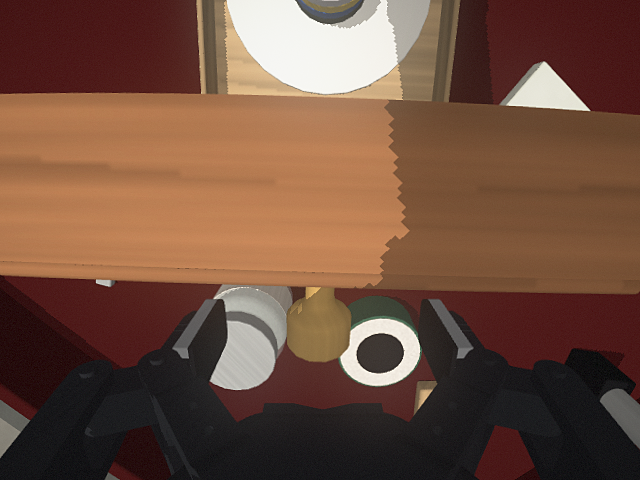

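Emit:
{"name": "arm_command", "arguments": {
  "series": [
    [0.2,0,0,0,0,0,0],
    [0.2,0,0,0,0,0,0],
    [0.2,0,0,0,0,0,0],
    [0.2,0,0,0,0,0,0],
    [0.2,0,0,0,0,0,0],
    [0.2,0,0,0,0,0,0],
    [0.2,0,0,0,0,0,0],
    [0.2,0,0,0,0,0,0],
    [0.2,0,0,0,0,0,0]
  ]
}}

```text
clock: 45.3
eef_pos: [589.0, 289.0, 197.5]
tool_rot: [-2.168, 1.566, -1.38]
force: [4.5, -2.4, 1.9]
width: 26.0
```

Run:
```python
from h import *
s=avg(6); snap('wrist','w21'); print(s['eef_pos'],s['width'],s['force'])
# lid arc: world steps for theta from th0 down
x=np.array([.707,.707,0])
def k(th): return x*(-180*np.cos(th)+90*np.sin(th))+np.array([0,0,1])*(180*np.sin(th)+90*np.cos(th))
p=k(1.6)
for th in np.arange(1.5,-.01,-.1): print(round(th,2),np.round((k(th)-p)/10,2),'tot',np.round(587.9+k(th)[0]-k(1.6)[0]),np.round(198+k(th)[2]-k(1.6)[2])); p=k(th)
```

```text
[588.96340719 289.04446974 197.52323505] 25.659451010730763 [ 4.38188594 -2.65440666  2.97510434]
1.5 [-1.29 -1.29  0.86] tot 575.0 207.0
1.4 [-1.34 -1.34  0.68] tot 562.0 213.0
1.3 [-1.38 -1.38  0.48] tot 548.0 218.0
1.2 [-1.41 -1.41  0.29] tot 534.0 221.0
1.1 [-1.42 -1.42  0.09] tot 520.0 222.0
1.0 [-1.42 -1.42 -0.11] tot 505.0 221.0
0.9 [-1.4  -1.4  -0.31] tot 491.0 218.0
0.8 [-1.38 -1.38 -0.51] tot 478.0 213.0
0.7 [-1.33 -1.33 -0.7 ] tot 464.0 205.0
0.6 [-1.28 -1.28 -0.89] tot 451.0 197.0
0.5 [-1.21 -1.21 -1.06] tot 439.0 186.0
0.4 [-1.13 -1.13 -1.23] tot 428.0 174.0
0.3 [-1.03 -1.03 -1.38] tot 418.0 160.0
0.2 [-0.93 -0.93 -1.52] tot 408.0 145.0
0.1 [-0.82 -0.82 -1.64] tot 400.0 128.0
-0.0 [-0.7  -0.7  -1.75] tot 393.0 111.0
```

Emit:
{"name": "arm_command", "arguments": {
  "series": [
    [0.2,-0.65,-0.65,0.45,0,0,0],
    [0.2,-0.65,-0.65,0.42,0,0,0],
    [0.2,-0.67,-0.67,0.36,0,0,0],
    [0.2,-0.67,-0.67,0.32,0,0,0],
    [0.2,0,0,0,0,0,0]
  ]
}}

```text
clock: 46.07
eef_pos: [561.6, 263.1, 213.7]
tool_rot: [-2.092, 1.568, -1.303]
force: [2.9, -2.0, 4.2]
width: 25.9
```

Run:
```python
from h import *
s=avg(3); snap('wrist','w22'); print(s['eef_pos'],s['width'],s['force'],s['qpos'])
```

```text
[562.13697735 263.64368614 213.46650331] 25.603515079234782 [ 4.38624545 -1.76866915  5.5431927 ] [ 0.06584601  0.79251402 -1.00119619  1.60465479  0.71853394  1.15324448
  1.2525173 ]
```

View pics/w22.png

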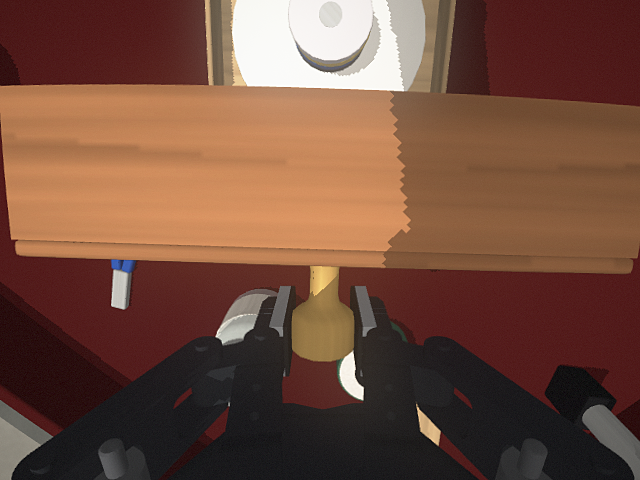

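Run:
```python
from h import *
a=snap('side','s22'); cv2.imwrite('pics/s22c.png',cv2.resize(a[60:290,190:370],None,fx=2.6,fy=2.6))
```

```text
(no output)
```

View pics/s22c.png

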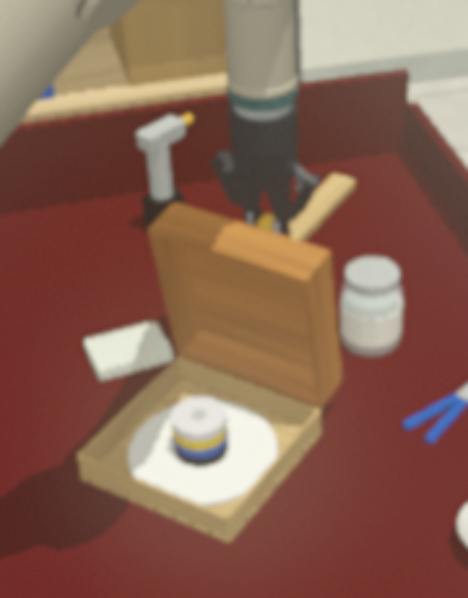

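The lid follows the gripper, now at about 1.4 rad. Continuing along the arc.

Emit:
{"name": "arm_command", "arguments": {
  "series": [
    [0.2,-0.68,-0.68,0.26,0,0,0],
    [0.2,-0.7,-0.7,0.22,0,0,0],
    [0.2,-0.7,-0.7,0.17,0,0,0],
    [0.2,-0.7,-0.7,0.12,0,0,0],
    [0.2,-0.71,-0.71,0.07,0,0,0],
    [0.2,-0.71,-0.71,0.02,0,0,0],
    [0.2,0,0,0,0,0,0]
  ]
}}

```text
clock: 46.9
eef_pos: [518.9, 222.7, 222.6]
tool_rot: [-2.406, 1.569, -1.616]
force: [1.2, -1.8, 10.0]
width: 25.6
```

Run:
```python
from h import *
s=avg(3); snap('wrist','w23'); print(s['eef_pos'],s['width'],s['force'],s['qpos'])
```

```text
[519.24825767 223.00435737 222.61038594] 26.08659173359501 [ 2.21886871 -2.25351293 11.22470433] [ 0.16223836  0.71625123 -1.04093801  1.75026459  0.69305878  1.09305723
  1.24727318]
```

View pics/w23.png

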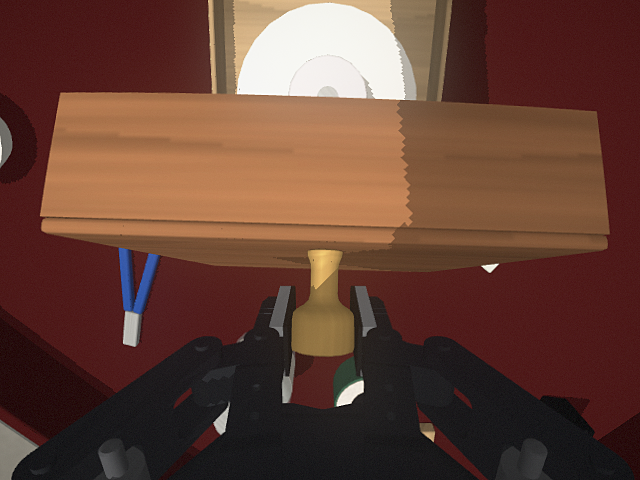

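Emit:
{"name": "arm_command", "arguments": {
  "series": [
    [0.2,-0.71,-0.71,0,0,0,0],
    [0.2,-0.71,-0.71,0,0,0,0],
    [0.2,-0.7,-0.7,-0.08,0,0,0],
    [0.2,-0.7,-0.7,-0.15,0,0,0],
    [0.2,-0.69,-0.69,-0.22,0,0,0],
    [0.2,-0.69,-0.69,-0.28,0,0,0],
    [0.2,0,0,0,0,0,0]
  ]
}}

```text
clock: 47.68
eef_pos: [473.5, 179.6, 213.4]
tool_rot: [2.862, 1.563, -2.629]
force: [-5.1, 1.9, 3.8]
width: 25.9
```

Run:
```python
from h import *
s=avg(3); snap('wrist','w24'); print(s['eef_pos'],s['width'],s['force'],s['qpos'])
```

```text
[474.07002025 180.13409956 213.5929813 ] 25.680340724215867 [-5.5683964   1.36847101  5.05924561] [ 0.25744717  0.65972732 -1.06838412  1.90558761  0.68603565  1.00847966
  1.24035597]
```

View pics/w24.png

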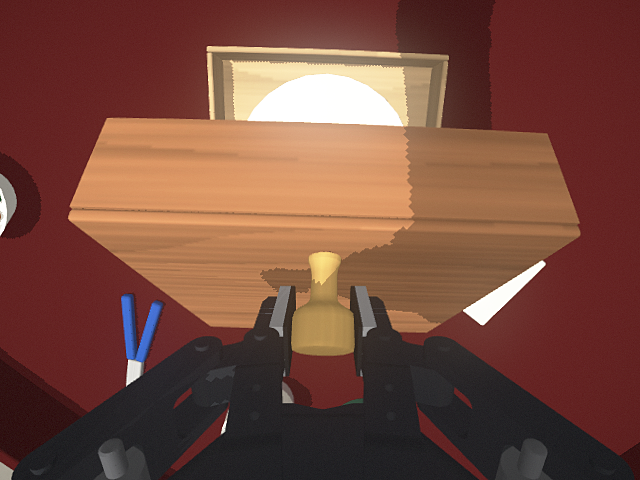

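Emit:
{"name": "arm_command", "arguments": {
  "series": [
    [0.2,-0.67,-0.67,-0.33,0,0,0],
    [0.2,-0.66,-0.66,-0.37,0,0,0],
    [0.2,-0.65,-0.65,-0.42,0,0,0],
    [0.2,-0.63,-0.63,-0.47,0,0,0],
    [0.2,-0.62,-0.62,-0.51,0,0,0],
    [0.2,-0.6,-0.6,-0.55,0,0,0],
    [0.2,0,0,0,0,0,0]
  ]
}}

```text
clock: 48.47
eef_pos: [434.1, 142.2, 186.4]
tool_rot: [2.622, 1.562, -2.868]
force: [-8.7, 5.5, 1.4]
width: 25.7
```

Run:
```python
from h import *
s=avg(3); print(s['eef_pos'],s['width'],s['force'],s['qpos'])
```

```text
[434.26567078 142.4381937  186.53082032] 25.876412477938104 [-9.18291598  3.63935422  1.55414918] [ 0.32471604  0.63492949 -1.06387899  2.05905425  0.72337069  0.8932862
  1.20979308]
```

Emit:
{"name": "arm_command", "arguments": {
  "series": [
    [0.2,-0.6,-0.57,-0.6,0,0,0],
    [0.2,-0.58,-0.55,-0.63,0,0,0],
    [0.2,-0.54,-0.52,-0.68,0,0,0],
    [0.2,-0.52,-0.5,-0.71,0,0,0],
    [0.2,0,0,0,0,0,0]
  ]
}}

```text
clock: 49.03
eef_pos: [411.7, 121.1, 159.8]
tool_rot: [2.526, 1.562, -2.964]
force: [-8.7, 5.7, -1.4]
width: 25.5
```

Run:
```python
from h import *
s=avg(3);snap('wrist','w25'); print(s['eef_pos'],s['width'],s['force'],s['qpos'])
```

```text
[411.91545527 121.29963881 160.09404916] 25.549295496188982 [-8.43373959  5.35358615  1.05493616] [ 0.34039516  0.6385623  -1.03125136  2.15480998  0.78446133  0.80314315
  1.1624883 ]
```

View pics/w25.png

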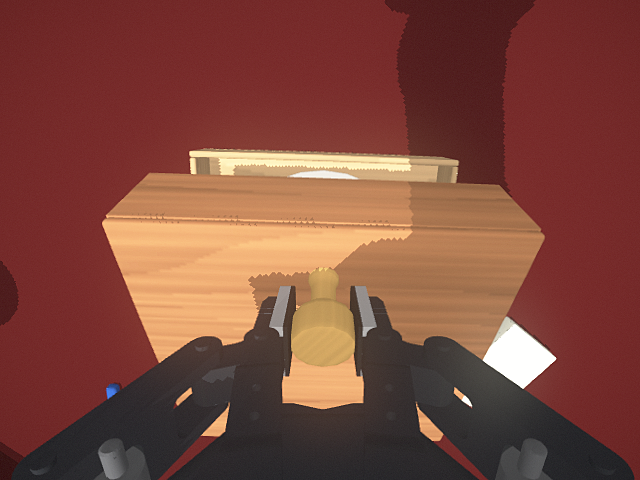

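Emit:
{"name": "arm_command", "arguments": {
  "series": [
    [0.2,-0.25,-0.24,-0.37,0,0,0],
    [0.2,-0.25,-0.24,-0.37,0,0,0],
    [0.2,-0.23,-0.22,-0.38,0,0,0],
    [0.2,-0.23,-0.22,-0.39,0,0,0],
    [0.2,-0.21,-0.2,-0.4,0,0,0],
    [0.2,-0.21,-0.2,-0.41,0,0,0],
    [0.2,-0.21,-0.2,-0.41,0,0,0],
    [0.2,-0.2,-0.19,-0.42,0,0,0],
    [0.2,0,0,0,0,0,0]
  ]
}}

```text
clock: 49.98
eef_pos: [394.0, 104.3, 128.5]
tool_rot: [2.507, 1.562, -2.983]
force: [-9.0, 5.5, -0.4]
width: 25.1
```

Run:
```python
from h import *
s=avg(3);snap('wrist','w26'); print(s['eef_pos'],s['width'],s['force'],s['qpos'])
```

```text
[394.06341088 104.36980588 128.68035231] 25.64147132727801 [-8.71315187  5.49148538 -1.61628407] [ 0.32609419  0.65994379 -0.96900007  2.23876194  0.88205582  0.70872876
  1.08448397]
```

View pics/w26.png

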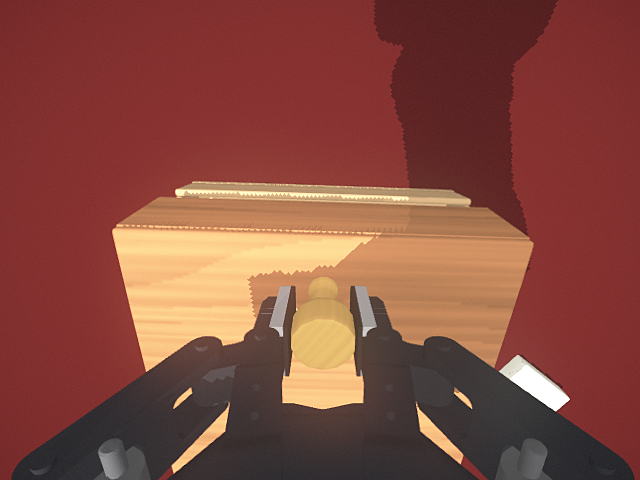

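Emit:
{"name": "arm_command", "arguments": {
  "series": [
    [0.2,-0.14,-0.12,-0.3,0,0,0],
    [0.2,-0.14,-0.12,-0.3,0,0,0],
    [0.2,-0.12,-0.1,-0.3,0,0,0],
    [0.2,-0.12,-0.1,-0.3,0,0,0],
    [0.2,0,0,0,0,0,0]
  ]
}}

```text
clock: 50.6
eef_pos: [388.9, 99.5, 116.6]
tool_rot: [2.599, 1.562, -2.891]
force: [-8.8, 5.3, -1.3]
width: 25.8
```

Emit:
{"name": "arm_command", "arguments": {
  "series": [
    [0.2,-0.06,-0.05,-0.15,0,0,0],
    [0.2,-0.06,-0.05,-0.15,0,0,0],
    [0.2,0,0,0,0,0,0]
  ]
}}

```text
clock: 50.85
eef_pos: [387.8, 98.5, 113.8]
tool_rot: [2.617, 1.562, -2.874]
force: [-8.8, 3.1, 0.5]
width: 25.9
```

Run:
```python
from h import *
s=avg(3);snap('wrist','w27'); print(s['eef_pos'],s['width'],s['force'],s['qpos'])
```

```text
[387.81632267  98.46546529 113.80014248] 25.67576724132876 [-8.37487423  5.64471778  0.70230231] [ 0.30935979  0.67459753 -0.93212261  2.27043967  0.93815752  0.66806194
  1.03731003]
```

View pics/w27.png

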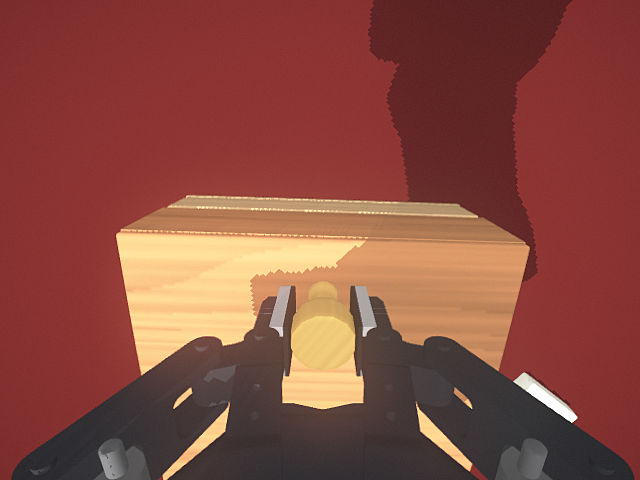

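Nearly closed. I'll go down in 1 mm steps and watch for contact force.

Emit:
{"name": "arm_command", "arguments": {
  "series": [
    [0.2,-0.03,-0.03,-0.1,0,0,0],
    [0.2,-0.03,-0.03,-0.1,0,0,0],
    [0.2,0,0,0,0,0,0]
  ]
}}

```text
clock: 51.3
eef_pos: [387.1, 97.8, 111.9]
tool_rot: [2.637, 1.562, -2.854]
force: [-9.6, 5.3, 1.4]
width: 25.2
```

Emit:
{"name": "arm_command", "arguments": {
  "series": [
    [0.2,0,0,-0.1,0,0,0],
    [0.2,0,0,-0.1,0,0,0],
    [0.2,0,0,0,0,0,0]
  ]
}}

```text
clock: 51.55
eef_pos: [386.3, 97.1, 109.8]
tool_rot: [2.752, 1.56, -2.739]
force: [-10.5, 2.8, 3.8]
width: 25.7
```

Emit:
{"name": "arm_command", "arguments": {
  "series": [
    [0.2,0,0,-0.1,0,0,0],
    [0.2,0,0,0,0,0,0],
    [0.2,0,0,0,0,0,0]
  ]
}}

```text
clock: 51.8
eef_pos: [386.4, 97.1, 109.6]
tool_rot: [2.869, 1.56, -2.622]
force: [-12.6, 1.7, 17.6]
width: 25.5
```

Emit:
{"name": "arm_command", "arguments": {
  "series": [
    [0.2,0,0,-0.1,0,0,0],
    [0.2,0,0,0,0,0,0],
    [0.2,0,0,0,0,0,0]
  ]
}}

```text
clock: 52.05
eef_pos: [386.4, 97.1, 109.4]
tool_rot: [3.008, 1.561, -2.483]
force: [-15.6, 0.7, 32.5]
width: 25.8
```

Run:
```python
from h import *
a=snap('side','s28'); cv2.imwrite('pics/s28c.png',cv2.resize(a[130:290,200:350],None,fx=3.6,fy=3.6,interpolation=cv2.INTER_CUBIC))
```

```text
(no output)
```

View pics/s28c.png

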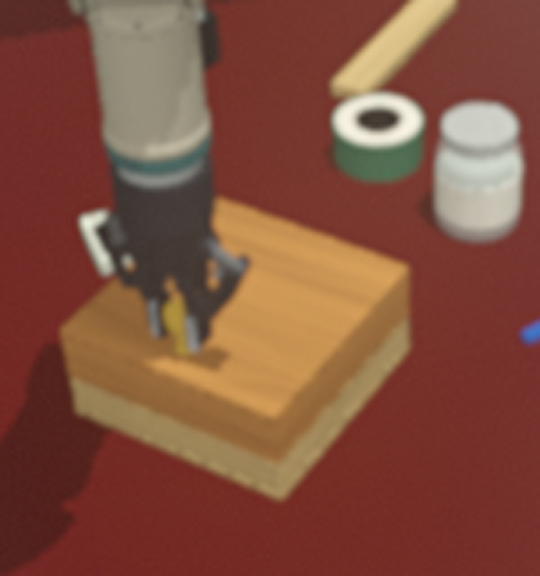

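The lid is hard on its stop: it moves no further and the force rises, and the side view shows it flush. I'll ease off, release and retreat.

Emit:
{"name": "arm_command", "arguments": {
  "series": [
    [0.2,0,0,0.1,0,0,0],
    [0.2,0,0,0.05,0,0,0],
    [0.2,0,0,0,0,0,0],
    [0.5,0,0,0,0,0,0],
    [0.8,0,0,0,0,0,0],
    [1,0,0,0,0,0,0],
    [1,0,0,0,0,0,0],
    [1,0,0,0,0,0,0],
    [1,0,0,0,0,0,0]
  ]
}}

```text
clock: 52.85
eef_pos: [391.7, 96.6, 110.2]
tool_rot: [-2.748, 1.567, -1.958]
force: [-0.2, 0.4, 0.6]
width: 85.2
```

Emit:
{"name": "arm_command", "arguments": {
  "series": [
    [1,0,0,1,0,0,0],
    [1,0,0,2,0,0,0],
    [1,0,0,3,0,0,0],
    [1,0,0,3,0,0,0],
    [1,0,0,3,0,0,0],
    [1,0.5,0.5,3,0,0,0],
    [1,0.5,0.5,3,0,0,0],
    [1,0,0,0,0,0,0],
    [1,0,0,0,0,0,0]
  ]
}}

```text
clock: 53.6
eef_pos: [402.6, 107.0, 291.5]
tool_rot: [-1.838, 1.566, -1.049]
force: [-0.2, -0.5, -0.6]
width: 85.3
```

Run:
```python
from h import *
s=ctrl.read_state(); print(s['eef_pos'],s['force'],s['width'])
a=snap('side','s29'); cv2.imwrite('pics/s29c.png',cv2.resize(a[130:420,200:440],None,fx=2,fy=2,interpolation=cv2.INTER_CUBIC))
snap('wrist','w29'); t=snap('top','t29'); print(ctrl.spot_in('brush','side'),ctrl.spot_in('brush','top'))
```

```text
[402.5596999  107.03628301 291.51114302] [-0.16294767 -0.50280078 -0.58295319] 85.32373714122153
[{'centre': [445.7, -328.7, 18.2], 'conf': 0.62}] [{'centre': [445.8, -322.9, 19.9], 'conf': 0.82}, {'centre': [497.2, 117.5, 95.6], 'conf': 0.32}]
```

View pics/s29c.png

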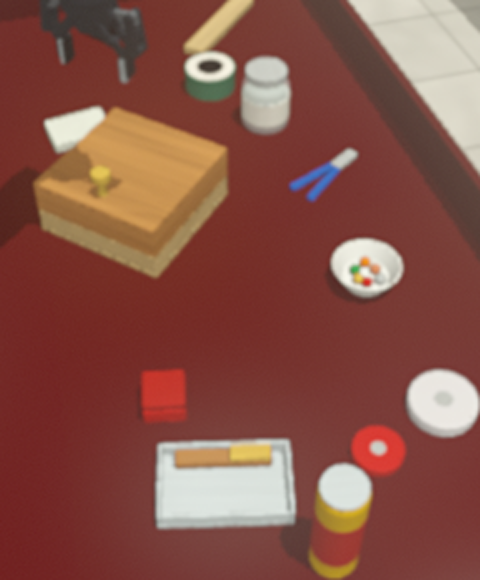

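View pics/t29.png

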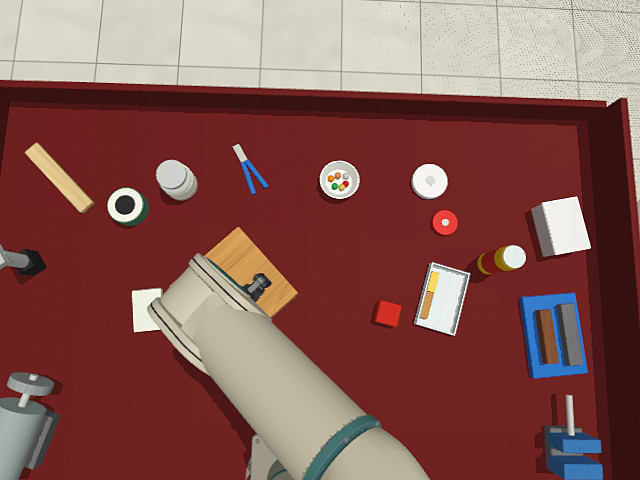

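View pics/w29.png

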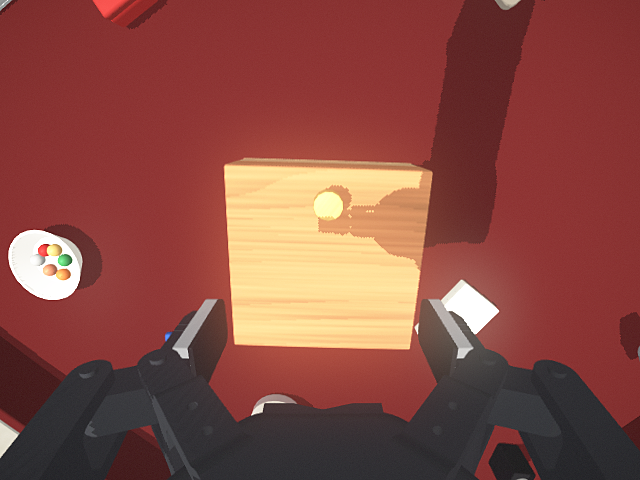

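The lid is flush, the brush is in the tray, and nothing else has moved. Handing in.

```bash
python3 -c "
from cell import ctrl
print(ctrl.finish_job())"
```

```text
the job is handed in; nothing more can be done
None
```

I moved the brush to the aluminium tray and stacked the four wheels that were there on the white plate: black, blue, yellow, white from the bottom up. I then lowered the lid by its knob until it was closed, and handed the job in at about 54 s. No green wheel was visible on the bench. The trained network's few reports of one fell on the brush, the can, the lid and the finished stack, so I skipped it. For white I took the small wheel and left the larger white one and the red one.

**Stack:** black, blue and yellow each measured within about 1 mm of the plate's centre. I judged white by eye only: its hub sat at the expected pixel.

**Lid:** it came to a hard stop, where I briefly pushed to about 32 N before easing off and letting go. Pictures taken after I backed away show it flush. The stack cannot be seen with the lid shut.

**Brush:** it was knocked sideways inside the tray while the arm was working elsewhere. I left it there, because it lies flat inside the tray near one long wall.

**Other things on the bench:** those in view in the last pictures look where they started.

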